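# Load and start the vibratory finisher

### The arm

A 6-joint arm with a two-finger parallel gripper is mounted at the origin on the work surface. World frame = base frame: x ahead of the robot, y to its left, z up, the work surface at z = 0. Lengths are in mm, angles in rad, forces in N, time in s.
With the tool pointing down it reaches from about 350 to 975 mm from the base axis. Payload 7.1 kg.
Tool frame: the origin (TCP) lies on the mounting face of the last link; the fingertips stand 182 mm ahead of it and the grasp point (between the pads) lies 163 mm ahead of it (ctrl.finger_overhang is the distance from the TCP to the fingertips, in mm); z points along the fingers, y is the direction in which the jaws open and shut (so a half turn about z gives the same grasp; the last joint's range is limited). The gripper opens to 88 mm and grips with 3 to 60 N. Pads are 20 mm wide; open, the fingers measure 115 mm over their backs; the gripper's body (75 mm by 178 mm) begins 61 mm behind the grasp point.
Start: joints at [1.1, 0.423, 1.63, -0, 1.089, -0.019], TCP at [272.834, 562.288, 404.675] pointing down, gripper open.
Joint ranges: [-3, 3], [-0.9, 2.11], [0.09, 2.58], [-1.31, 4.45], [0.11, 2.69], [-2.54, 2.54]. Speed limits (rad/s): [2.39, 2.39, 3.01, 3.14, 3.14, 3.14].

### API

Orientations are given as a rotation vector (axis times angle).
In Python, from workcell import ctrl, viewer, recognise gives the robot as it stands.
- The arm moves only by the shell command python3 -m handwheel 'ROWS'. ROWS is JSON, a list of rows, each an object of numbers: "gripper": the closure, from 0 (fully open) to 1 (shut); "tx", "ty", "tz": the shift along the tool's x, y, z in m; "rx", "ry", "rz": the turn, a rotation vector about the tool's x, y, z in degrees. In form: [{"gripper": .., "tx": .., "ty": .., "tz": .., "rx": .., "ry": .., "rz": ..}, ...]. A call has 1 to 8 rows; each row shifts and turns the commanded pose from where the row before left it, along the tool's axes as they then stand; what a row does not reach is not made up. A row lasts 1/8 s, in which the tool goes at most 62.5 mm and 10.7 degrees, less where a joint would pass 70% of its speed; a pose out of reach is approached as far as the arm can. A call with a gripper value outside its range is refused whole. The fingers move at their own pace and stop on an object; the grip force is fixed at half the most. Time passes only in rows, so rows that do not move let the fingers close. It gives the time, the measured TCP pose, the force and the opening at its end, in the units of the state.
- ctrl.get_obs(): the state, without advancing time (a new reading comes with each control period).
- viewer.get_image(name): name is "scene" or "top"; returns a dict with "image" (400x640x3 uint8, red, green, blue), "range_z" (400x640 float32, mm along the optical axis (not along the pixel's ray), 0 where there is no reading), "vfov" (degrees; the focal length in pixels is half the picture's height over the tangent of half this angle, whatever the lens; pixels are square), "cx", "cy" (the principal point, pixels), "extrinsics" (4x4, takes a point from world to camera coordinates). Camera axes: x right, y up, looking along -z (the intrinsics and any distortion apply to the point x, -y, -z); pixel columns grow to the right and rows downward; lengths in mm; the calibration is good to about 2 mm. A picture is of the moment at which its call begins.
- ctrl.close_job(): hands the job in, once; it reports no verdict.
Trained networks look in a picture, given as the dict that the camera call returned (one of the last four; its "shot" number tells which), for a name from the list of things; names that differ only in an ending like _2 or _b are one class to them, and where a whole thing is asked for, a point or a joint stands for the part that bears it (a point fixed in the world has none). Each returns a list of dicts, best first, with "p" (0 to 1); they miss things now and then, are a little off and sometimes report something else, mostly with a low value. They report only what shows in the picture. A call takes as long as a camera call. They do not tell look-alikes from the thing itself.
- recognise(picture, name): "xy" ([column, row] as shares, 0 to 1, of the picture: columns of its width, rows of its height, amid what is visible of it).
The state is a dict: "t": time; "qpos": joint angles; "qvel": joint speeds; "joint_torque": joint torques, N m; "ee_pos": TCP position; "orientation": TCP orientation; "ft_force": force on the tool from outside, world axes, zero at the start; "moment": the same for the moment, N m; "width": finger opening in mm.
Only numpy, scipy, OpenCV 4.12 (cv2) and the standard library are available. Lean on these libraries where they do the work, as an engineer would, in place of code of your own. Each camera call takes 0.05 s, during which the arm holds its last target.

### The job

Load the bench vibratory finisher: put every flanged aluminium spacer on the bench into its open bowl, tip all the ceramic pieces from the cup on the balance into the bowl as well, and stand the empty cup upright on the round rubber mat. Only once all the spacers and ceramic pieces are in the bowl, flip the switch guard up until it stays open by itself, then press the start button under it fully down for a moment and let it go, leaving the guard open. Leave the jar, the bottle and the screwdriver where they are.

Things in the scene. Friction and masses are not known exactly. Their poses are not given: they have to be found in the camera images.
- bowl_in (a point): Centre of the inner floor of the finisher's open round grey plastic bowl, 65 mm above the bench. The bowl is fixed on the left part (+y) of the finisher, a white machine 220 x 300 mm (x, y) and 60 mm high. Inside, the bowl flares from 58 mm radius at the floor to 82 mm radius at the rim, 70 mm above this point (135 mm above the bench); wall 4 mm. Axes are the machine's: x away from the robot, y to its left (yaw varies by up to about 0.2 rad), z up.
- guard (a joint): Angle (rad) of the grey box-shaped switch guard on the black console on the right part (-y) of the finisher: 0 shut, 1.9 fully open (stop). It swings up and away from the robot about a hinge along its far edge. It is 64 mm long (x), 58 mm wide (y) and 35 mm high, weighs 50 g and moves freely: let go short of about 0.85 rad it falls shut, past about 1.05 rad it falls open on to its stop at 1.9 rad and stays there.
- guard_hinge (a point): Middle of the guard's hinge line, fixed to the machine, 84 mm above the bench; y is along the hinge, axes as for the bowl.
- guard_tab (a point): Centre of the upright black lifting tab on the guard's top near its front edge, moving with the guard: 24 mm long (x), 10 mm thick (y), 30 mm tall, so when shut it reaches from 15 mm below to 15 mm above this point, standing on the guard's flat top. Shut, it lies 47 mm nearer the robot than the hinge and 49.5 mm above it. It can be pinched from above across its thickness.
- start (a joint): Travel (m) of the white round start button under the guard: 0 up, 0.006 fully down. It springs back; it starts to move at about 1.5 N and takes about 5 N to hold fully down.
- start_top (a point): Centre of the start button's top face, 24 mm across, moving with it; pressed straight down. At rest it is about 18 mm above the hinge's height and 36 mm nearer the robot than the hinge, at its middle. It is covered while the guard is shut.
- cup_center (a point): Centre (half-way up, on the axis) of the open round white cup, 85 mm tall, tapering from 53 mm outside diameter at the foot to 65 mm at the rim (59 mm half-way up), wall 3 mm, 60 g; z points to its mouth. It starts upright on the steel pan of a balance.
- pan (a point): Centre of the top of the balance's round steel pan, 120 mm across, 52 mm above the bench. The balance is a white box 190 x 170 mm (x, y) and 40 mm high, its axes this point's, with the pan 20 mm beyond its centre.
- mat_top (a point): Centre of the top of the round black rubber mat, 110 mm across and 4 mm thick, lying on the bench.
- jar (a point): Centre of a small closed glass jar, 48 mm across and 60 mm tall: a bystander.
- bottle (a point): Centre of an amber bottle, 64 mm across and 130 mm tall: a bystander.
- screwdriver_grip (a point): Middle of the handle of a screwdriver 170 mm long lying on the bench: a bystander.
- spacer0_center (a point): Centre (half-way up, on the axis z) of a flanged aluminium spacer, 28 mm long: a flange 36 mm across and 9 mm thick with a plain boss 26 mm across on its +z side; 45 g. It starts standing on its flange on the bench. None if absent in this run; three to five are present.
- spacer1_center (a point): Centre (half-way up, on the axis z) of a flanged aluminium spacer, 28 mm long: a flange 36 mm across and 9 mm thick with a plain boss 26 mm across on its +z side; 45 g. It starts standing on its flange on the bench. None if absent in this run; three to five are present.
- spacer2_center (a point): Centre (half-way up, on the axis z) of a flanged aluminium spacer, 28 mm long: a flange 36 mm across and 9 mm thick with a plain boss 26 mm across on its +z side; 45 g. It starts standing on its flange on the bench. None if absent in this run; three to five are present.
- spacer3_center (a point): Centre (half-way up, on the axis z) of a flanged aluminium spacer, 28 mm long: a flange 36 mm across and 9 mm thick with a plain boss 26 mm across on its +z side; 45 g. It starts standing on its flange on the bench. None if absent in this run; three to five are present.
- spacer4_center (a point): Centre (half-way up, on the axis z) of a flanged aluminium spacer, 28 mm long: a flange 36 mm across and 9 mm thick with a plain boss 26 mm across on its +z side; 45 g. It starts standing on its flange on the bench. None if absent in this run; three to five are present.
- piece0_center (a point): Centre of a white ceramic cylinder, 16 mm across and 16 mm long (axis z), 12 g; it starts in the cup. None if absent in this run; pieces 0 to 2 are always there, and one to three of the others.
- piece1_center (a point): Centre of a white ceramic cylinder, 16 mm across and 16 mm long (axis z), 12 g; it starts in the cup. None if absent in this run; pieces 0 to 2 are always there, and one to three of the others.
- piece2_center (a point): Centre of a white ceramic cylinder, 16 mm across and 16 mm long (axis z), 12 g; it starts in the cup. None if absent in this run; pieces 0 to 2 are always there, and one to three of the others.
- piece3_center (a point): Centre of a white ceramic cylinder, 16 mm across and 16 mm long (axis z), 12 g; it starts in the cup. None if absent in this run; pieces 0 to 2 are always there, and one to three of the others.
- piece4_center (a point): Centre of a white ceramic cylinder, 16 mm across and 16 mm long (axis z), 12 g; it starts in the cup. None if absent in this run; pieces 0 to 2 are always there, and one to three of the others.
- piece5_center (a point): Centre of a white ceramic cylinder, 16 mm across and 16 mm long (axis z), 12 g; it starts in the cup. None if absent in this run; pieces 0 to 2 are always there, and one to three of the others.
Things that resemble listed ones, but are neither listed nor needed, are in the scene too. Leave any green or turquoise look-alike of the part that bears spacer2_center alone.

How it is judged (in metres and radians):
On the way, in this order (a step that is already met when the one before it is completed fails the run):
1. all spacers and ceramic pieces are in the bowl (horizontal distance between each of spacer0_center, spacer1_center, spacer2_center, spacer3_center, spacer4_center, piece0_center, piece1_center, piece2_center, piece3_center, piece4_center, piece5_center and bowl_in below 0.08 m and z of spacer0_center in the frame of bowl_in between -0.005 and 0.062 m and z of spacer1_center in the frame of bowl_in between -0.005 and 0.062 m and z of spacer2_center in the frame of bowl_in between -0.005 and 0.062 m and z of spacer3_center in the frame of bowl_in between -0.005 and 0.062 m and z of spacer4_center in the frame of bowl_in between -0.005 and 0.062 m and z of piece0_center in the frame of bowl_in between -0.005 and 0.062 m and z of piece1_center in the frame of bowl_in between -0.005 and 0.062 m and z of piece2_center in the frame of bowl_in between -0.005 and 0.062 m and z of piece3_center in the frame of bowl_in between -0.005 and 0.062 m and z of piece4_center in the frame of bowl_in between -0.005 and 0.062 m and z of piece5_center in the frame of bowl_in between -0.005 and 0.062 m), for 0.3 s.
2. the guard is flipped up until it stays open (all of step 1 and value of joint guard above 1.55 rad and contact force between guard and the fingers below 0.05 N), for 0.3 s.
3. the start button is pressed fully down with the guard open (value of joint start above 0.0045 m and value of joint guard above 1.5 rad), for 0.1 s.
At the end, for the whole second after the job is handed in: Every spacer and ceramic piece present lies at rest inside the bowl (centre within 80 mm of the bowl's axis and below its rim); the cup stands upright (within 0.15 rad) on the rubber mat, its centre within 40 mm of the mat's; the guard stands open (over 1.5 rad) and the start button is up again (all of step 1 and angle between cup_center's own z axis and vertical below 0.15 rad and horizontal distance between cup_center and mat_top below 0.04 m and z of cup_center in the frame of mat_top below 0.05 m and value of joint guard above 1.5 rad and value of joint start below 0.002 m and linear speed of each of cup, spacer0, spacer1, spacer2, spacer3, spacer4, piece0, piece1, piece2, piece3, piece4, piece5 below 0.03 m/s); the robot touches nothing.
It fails at once if the jar is shifted by more than 40 mm (distance of jar from where it was at the start of the episode above 0.04 m).
It fails at once if the bottle is shifted by more than 40 mm (distance of bottle from where it was at the start of the episode above 0.04 m).
It fails at once if the screwdriver is shifted by more than 40 mm (distance of screwdriver_grip from where it was at the start of the episode above 0.04 m).
Of spacer0, spacer1, spacer2, spacer3, spacer4 only 3 to 5 are there at a start; the rules pass over those that are not, and their reading is None.
Of piece3, piece4, piece5 only 1 to 3 are there at a start; the rules pass over those that are not, and their reading is None.
At some moment in a run one of spacer0, spacer1, spacer2, spacer3, spacer4 may be knocked a few centimetres aside while the robot is not near it.
It also fails if it takes over 210 s, if anything falls off the work surface, if the arm or the gripper's body presses on something with over 40 N, if the wrist force passes 120 N, or if a joint passes its speed limit or range.

## Working session

There is one attempt and no reset: what is moved stays moved. The work goes in short steps, Python scripts to look and compute and a shell command to move; the robot and the scene stay as the last step left them, time stands still between calls to the robot, and variables do not carry over. Pictures are saved under pics/ and viewed, and the job is handed in when it is done.

```bash
ls; mkdir -p pics
python3 - <<'E'
from workcell import ctrl, viewer, recognise
import cv2,numpy as np
print(ctrl.get_obs())
for n in("scene","top"):
    p=viewer.get_image(n)
    cv2.imwrite(f"pics/{n}0.png",p["image"][:,:,::-1])
    print({k:v for k,v in p.items() if k not in("image","range_z")})
E
```

```text
pics
{'t': 0.0, 'qpos': array([ 1.10001516e+00,  4.23835879e-01,  1.63067375e+00, -5.99617708e-06,
        1.08861132e+00, -1.90205834e-02]), 'qvel': array([-3.37576218e-04,  1.46779096e-03,  2.53752749e-03, -2.72087689e-05,
       -1.15243573e-04, -7.22740227e-04]), 'joint_torque': array([-1.81349558e-03, -5.44598687e+01, -2.73674262e+01,  6.42594974e-02,
        2.29084067e-02, -1.98706016e-04]), 'ee_pos': array([272.70825097, 562.06034341, 403.91097162]), 'orientation': array([-7.03518553e-01, -3.06143183e+00,  2.33076671e-03]), 'ft_force': array([-0.11266691,  0.01275165,  0.1574514 ]), 'moment': array([ 0.00189039, -0.00978725, -0.0112897 ]), 'width': 87.81675235923116}
{'vfov': 44.25602764542199, 'cx': 319.70169966458974, 'cy': 194.35785147249376, 'extrinsics': array([[ 5.42898237e-01,  8.39713698e-01,  1.19335813e-02,
        -2.82137838e+02],
       [-6.60366224e-01,  4.18079996e-01,  6.23799301e-01,
         2.59870849e+02],
       [ 5.18823626e-01, -3.46540075e-01,  7.81493456e-01,
        -1.59968565e+03],
       [ 0.00000000e+00,  0.00000000e+00,  0.00000000e+00,
         1.00000000e+00]]), 'shot': 1}
{'vfov': 48.64655160836165, 'cx': 310.88486867515564, 'cy': 197.4232468988047, 'extrinsics': array([[ 2.81557958e-02, -9.99530390e-01,  1.20934171e-02,
        -2.15797014e+01],
       [ 9.98443427e-01,  2.87037642e-02,  4.78206759e-02,
        -5.13235093e+02],
       [-4.81453454e-02,  1.07281636e-02,  9.98782725e-01,
        -1.18875424e+03],
       [ 0.00000000e+00,  0.00000000e+00,  0.00000000e+00,
         1.00000000e+00]]), 'shot': 2}
```

View pics/scene0.png

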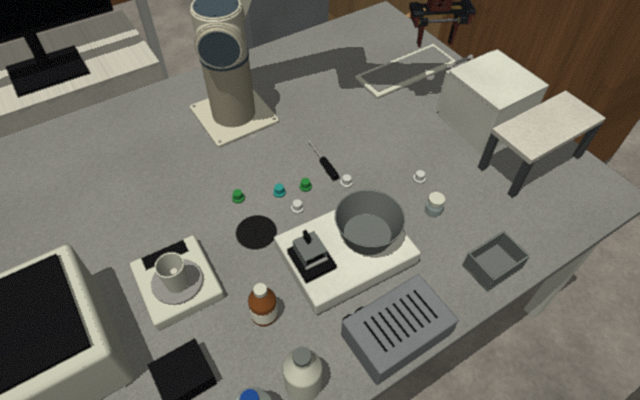

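View pics/top0.png

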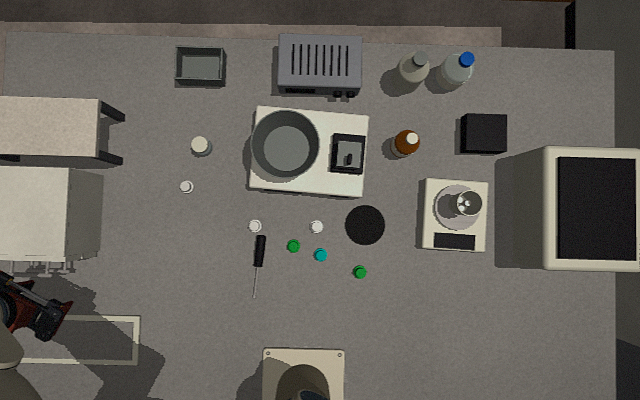

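The pictures show three silver spacers (top view 186,187; 255,226; 317,227), green or turquoise look-alikes at (293,246), (320,255) and (360,272), the cup at (466,204), the mat at (365,225), the bowl at (285,143) and the guard at (347,153). Next I'll measure them.

```bash
cat > h.py <<'E'
from workcell import ctrl, viewer, recognise
import cv2,numpy as np
def K(p):
    f=p["image"].shape[0]/2/np.tan(np.radians(p["vfov"])/2); return f
def px2w(p,u,v,z=None,r=0):
    """by depth (median) or on plane z"""
    f=K(p); E=p["extrinsics"]; R=E[:3,:3]; t=E[:3,3]
    d=np.array([(u-p["cx"])/f,-(v-p["cy"])/f,-1.])
    if z is None:
        D=p["range_z"][int(v)-r:int(v)+r+1,int(u)-r:int(u)+r+1]; D=D[D>0]
        return R.T@(d*np.median(D)-t)
    c=-R.T@t; w=R.T@d
    return c+w*(z-c[2])/w[2]
def cloud(p):
    f=K(p);E=p["extrinsics"];D=p["range_z"];v,u=np.mgrid[:D.shape[0],:D.shape[1]]
    P=np.stack([(u-p["cx"])/f*D,-(v-p["cy"])/f*D,-D],-1)-E[:3,3]
    W=P@E[:3,:3]; W[D==0]=np.nan
    return W
def proj(p,w):
    E=p["extrinsics"];c=E[:3,:3]@np.asarray(w)+E[:3,3];f=K(p)
    return p["cx"]+f*c[0]/-c[2],p["cy"]-f*c[1]/-c[2]
def save(p,name,box=None,s=1):
    im=p["image"][:,:,::-1]
    if box: im=im[box[1]:box[3],box[0]:box[2]]
    cv2.imwrite(f"pics/{name}.png",cv2.resize(im,None,fx=s,fy=s,interpolation=cv2.INTER_CUBIC))
np.set_printoptions(precision=1,suppress=True)
E
python3 - <<'E'
from h import *
for n in("top","scene"):
    p=viewer.get_image(n)
    save(p,n+"_crop",(160,170,400,290) if n=="top" else (220,150,460,270),3)
    print(n)
    for k in("spacer0_center","cup_center","guard_tab","guard_hinge","bowl_in","pan","mat_top","piece0_center","start_top","jar","bottle"):
        for d in recognise(p,k)[:8]:
            u,v=d["xy"][0]*640,d["xy"][1]*400
            print(k,round(d["p"],2),round(u),round(v),px2w(p,u,v,r=1))
E
```

```text
top
spacer0_center 0.53 307 152 [628.3   7.   65. ]
cup_center 0.76 469 201 [ 511.7 -409.1   88.2]
guard_tab 0.88 346 156 [614.4 -90.8 120.8]
guard_hinge 0.8 307 154 [624.9   6.4  65.9]
bowl_in 0.93 285 147 [640.3  65.7  64.2]
pan 0.78 451 221 [ 459.1 -377.4   49.7]
pan 0.6 259 254 [357.7 126.5  26. ]
mat_top 0.73 363 224 [ 446.6 -151.4    4.4]
start_top 0.54 468 206 [ 500.3 -416.2   66.7]
jar 0.81 203 146 [637.8 279.1  59.9]
bottle 0.67 406 144 [ 651.3 -241.8  105.4]
scene
spacer0_center 0.54 332 165 [357.3 148.7   1.6]
cup_center 0.58 173 269 [ 488.2 -389.    83.2]
cup_center 0.58 257 230 [ 445.3 -152.1    3. ]
guard_tab 0.91 311 248 [632.5 -99.9 118. ]
guard_hinge 0.68 330 166 [372.2 130.7  24.2]
guard_hinge 0.58 347 248 [645.8  -2.1  56.9]
bowl_in 0.91 366 219 [604.2  87.   64.7]
pan 0.88 182 291 [ 537.7 -393.2   56.1]
mat_top 0.68 256 231 [ 447.8 -154.7    4.7]
jar 0.97 434 208 [661.4 272.5  43.8]
jar 0.73 417 175 [539.1 319.3  26.8]
bottle 0.91 257 304 [ 679.7 -268.4   95.4]
```

View pics/top_crop.png

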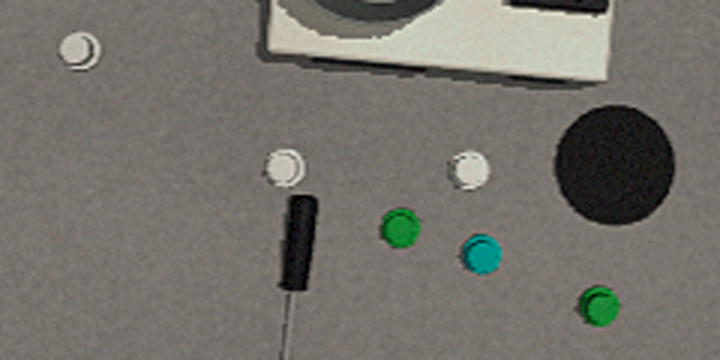

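View pics/scene_crop.png

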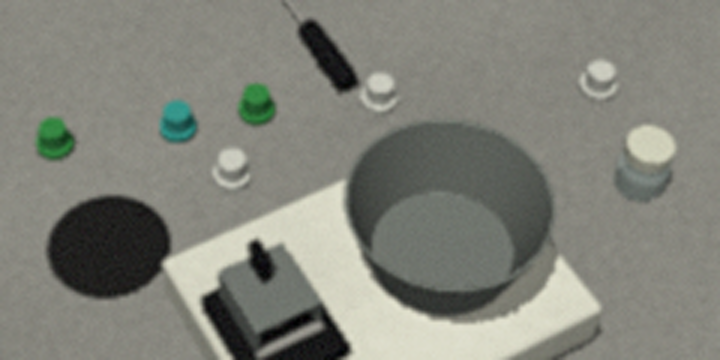

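Run:
```python
from h import *
P={n:viewer.get_image(n) for n in("top","scene")}
W={n:cloud(p) for n,p in P.items()}
for n in W:
  C=W[n]
  print(n)
  for g in [(539,319),(434,148),(434,-10)]:
    d=np.hypot(C[...,0]-g[0],C[...,1]-g[1])
    for lo,hi in((22,34),(5,14)):
        m=(d<30)&(C[...,2]>lo)&(C[...,2]<hi); print(g,lo,m.sum(),np.median(C[m],0) if m.any() else 0,(C[m].max(0)+C[m].min(0))/2 if m.any() else 0)
  # colour silhouettes: bright
  im=P[n]["image"].astype(int)
  for g in [(539,319),(434,148),(434,-10)]:
    d=np.hypot(C[...,0]-g[0],C[...,1]-g[1]); m=(d<32)&(im.min(-1)>150)
    v,u=np.nonzero(m); print(' bright',m.sum(),u.mean(),v.mean(),px2w(P[n],u.mean(),v.mean(),z=14))
  # tops: bowl rim, cup rim, tab, mat, jar, bottle
  def rim(c,r0,lo,hi,nm):
    d=np.hypot(C[...,0]-c[0],C[...,1]-c[1]); m=(d<r0)&(C[...,2]>lo)&(C[...,2]<hi); Q=C[m]
    if len(Q)<5: print(nm,len(Q));return
    A=np.c_[2*Q[:,:2],np.ones(len(Q))];s=np.linalg.lstsq(A,(Q[:,:2]**2).sum(1),rcond=None)[0]
    print(nm,len(Q),'fit',s[:2],np.sqrt(s[2]+s[0]**2+s[1]**2),'mid',(Q.max(0)+Q.min(0))/2,'mean',Q.mean(0),'ext',Q.max(0)-Q.min(0))
  rim((630,65),120,129,141,'bowl'); rim((500,-410),60,130,142,'cup'); rim((500,-390),75,47,57,'pan'); rim((620,-95),60,124,155,'tab'); rim((620,-95),60,112,123,'guardtop');rim((638,275),45,50,70,'jar');rim((650,-245),60,60,140,'bottle')
  rim((620,0),230,55,64,'mach')
  d=np.hypot(C[...,0]-446,C[...,1]+152); m=(d<75)&(im.max(-1)<45);v,u=np.nonzero(m);print('mat',m.sum(),px2w(P[n],u.mean(),v.mean(),z=4))
  m=(abs(C[...,2]-60)<5)&(np.hypot(C[...,0]-620,C[...,1])<230)&(im.min(-1)>130)
  q=cv2.minAreaRect(C[m][:,:2].astype(np.float32));print('machine rect',q)
  m=(C[...,2]>30)&(C[...,2]<48)&(np.hypot(C[...,0]-490,C[...,1]+390)<150)
  print('bal',cv2.minAreaRect(C[m][:,:2].astype(np.float32)))
```

```text
top
(539, 319) 22 77 [533.4 331.8  27.6] [533.8 332.4  28. ]
(539, 319) 5 56 [532.8 322.5   8.5] [536.2 317.6   9.4]
(434, 148) 22 75 [432.6 145.1  28.1] [433.5 144.3  27.8]
(434, 148) 5 61 [437.7 141.7   8.6] [436.  153.2   9. ]
(434, -10) 22 73 [436.6 -22.4  28.4] [435.6 -21.4  28.4]
(434, -10) 5 63 [438.8 -18.1   9. ] [440.2 -12.2   9.1]
 bright 94 185.69148936170214 186.0531914893617 [534.6 332.5  14. ]
 bright 98 254.6122448979592 225.3265306122449 [433.8 142.7  14. ]
 bright 105 316.96190476190475 226.16190476190476 [436.3 -25.6  14. ]
bowl 501 fit [637.4  62.9] 82.42161077413897 mid [637.7  62.8 134.9] mean [643.2  65.3 133.9] ext [169.1 169.8  11.7]
cup 143 fit [ 505.9 -392.1] 30.6250570714037 mid [ 506.5 -393.   135.8] mean [ 507.  -394.9  135.8] ext [61.8 65.9 11.6]
pan 992 fit [ 498.3 -390.1] 45.899378106282924 mid [ 498.4 -389.6   52. ] mean [ 491.4 -378.2   52.2] ext [118.  117.3   9.9]
tab 55 fit [608.3 -85.4] 13.475123176637126 mid [609.6 -86.1 138.2] mean [604.6 -93.5 143.6] ext [33.1 27.9 28.3]
guardtop 542 fit [618.9 -96. ] 25.89709285763348 mid [619.7 -96.5 117.4] 
[... 1717 characters left out ...]
98.6] 25.66938469696241 mid [623.6 -98.1 117.7] mean [626.3 -99.5 118.4] ext [67.8 60.7 10.7]
jar 197 fit [648.1 287.2] 16.22037786332134 mid [648.3 287.1  57.4] mean [648.9 286.1  58.9] ext [42.  41.6 14.7]
bottle 727 fit [ 672.6 -254.2] 20.475094570511494 mid [ 669.6 -252.6   97.4] mean [ 677.1 -255.9   97.1] ext [58.3 62.8 74.6]
mach 4829 fit [650.7 -14. ] 105.3431111402674 mid [665.3  -3.7  59.5] mean [666.  -20.5  60.1] ext [288.7 300.9   9. ]
mat 986 [ 449. -157.    4.]
machine rect ((638.4299926757812, 0.940948486328125), (299.64312744140625, 220.0386199951172), 86.3238296508789)
bal ((481.6571044921875, -392.09100341796875), (170.1294708251953, 193.44830322265625), 87.63375091552734)
```

```bash
cat >> h.py <<'E'
from scipy.spatial.transform import Rotation as Ro
def plan(x,y,ztip,yaw=90,Rt=None):
    """delta from present pose to fingertip target (tool down, tool-y at world yaw deg) in tool axes; shift given in present tool axes"""
    o=ctrl.get_obs(); R=Ro.from_rotvec(o["orientation"])
    ya=np.radians(yaw); yt=np.array([np.cos(ya),np.sin(ya),0]); zt=np.array([0,0,-1.]); 
    if Rt is None: Rt=Ro.from_matrix(np.stack([np.cross(yt,zt),yt,zt],1))
    tgt=np.array([x,y,ztip])-182*Rt.as_matrix()[:,2]
    rv=(R.inv()*Rt).as_rotvec(degrees=True)
    print("t",round(o["t"],2),"tip",o["ee_pos"]+182*R.as_matrix()[:,2],"w",round(o["width"],1),"F",o["ft_force"],"q",np.round(o["qpos"],3))
    print(" shift(mm, present tool axes)",R.inv().apply(tgt-o["ee_pos"])," after-turn axes",Rt.inv().apply(tgt-o["ee_pos"])," turn deg",rv)
    with open("log.txt","a") as fh: fh.write(repr((list(o["qpos"]),list(o["ee_pos"]),list(o["orientation"])))+"\n")
E
python3 - <<'E'
from h import *
plan(535.5,331.5,110)
E
```

```text
t 1.4 tip [272.8 562.3 222.7] w 87.9 F [-1.  -0.2  0.9] q [ 1.1  0.4  1.6  0.   1.1 -0. ]
 shift(mm, present tool axes) [-337.1  -93.   112.7]  after-turn axes [-262.7 -230.8  112.7]  turn deg [  0.   -0.  -25.9]
```

```bash
python3 -m handwheel '[{"gripper":0,"rz":-10},{"rz":-10,"gripper":0},{"rz":-5.9,"gripper":0},{"gripper":0,"tx":-0.037,"ty":-0.032,"tz":0.016},{"gripper":0,"tx":-0.037,"ty":-0.033,"tz":0.016},{"gripper":0,"tx":-0.037,"ty":-0.033,"tz":0.016},{"gripper":0,"tx":-0.037,"ty":-0.033,"tz":0.016},{"gripper":0,"tx":-0.037,"ty":-0.033,"tz":0.016}]'
python3 - <<'E'
from h import *
plan(535.5,331.5,110)
E
```

```text
t 1.4 tip [272.8 562.3 222.7] w 87.9 F [-1.  -0.2  0.9] q [ 1.1  0.4  1.6  0.   1.1 -0. ]
 shift(mm, present tool axes) [-337.1  -93.   112.7]  after-turn axes [-262.7 -230.8  112.7]  turn deg [  0.   -0.  -25.9]$[0]: bad value
```

```bash
python3 -m handwheel '[{"gripper":0,"tx":0,"ty":0,"tz":0,"rx":0,"ry":0,"rz":-10},{"gripper":0,"tx":0,"ty":0,"tz":0,"rx":0,"ry":0,"rz":-10},{"gripper":0,"tx":0,"ty":0,"tz":0,"rx":0,"ry":0,"rz":-5.9},{"gripper":0,"tx":-0.037,"ty":-0.032,"tz":0.016,"rx":0,"ry":0,"rz":0},{"gripper":0,"tx":-0.037,"ty":-0.033,"tz":0.016,"rx":0,"ry":0,"rz":0},{"gripper":0,"tx":-0.037,"ty":-0.033,"tz":0.016,"rx":0,"ry":0,"rz":0},{"gripper":0,"tx":-0.037,"ty":-0.033,"tz":0.016,"rx":0,"ry":0,"rz":0},{"gripper":0,"tx":-0.037,"ty":-0.033,"tz":0.016,"rx":0,"ry":0,"rz":0}]'
python3 - <<'E'
from h import *
plan(535.5,331.5,110)
E
```

```text
t: 2.4
ee_pos: [459.0, 397.3, 324.4]
orientation: [-0.001, 3.141, 0.001]
ft_force: [-0.3, 0.7, 0.2]
width: 87.6
t 2.4 tip [459.1 397.3 142.4] w 87.6 F [-0.3  0.7  0.2] q [ 0.7  0.5  1.7 -0.   0.9 -0.9]
 shift(mm, present tool axes) [-76.5 -65.8  32.4]  after-turn axes [-76.5 -65.8  32.4]  turn deg [0. 0. 0.]
```

```bash
python3 -m handwheel '[{"gripper":0,"tx":-0.038,"ty":-0.033,"tz":0.016,"rx":0,"ry":0,"rz":0},{"gripper":0,"tx":-0.0385,"ty":-0.033,"tz":0.016,"rx":0,"ry":0,"rz":0},{"gripper":0,"tx":0,"ty":0,"tz":0.03,"rx":0,"ry":0,"rz":0}]'
python3 - <<'E'
from h import *
p=viewer.get_image("scene");q=viewer.get_image("top")
im=np.hstack([p["image"][130:290,360:520],q["image"][110:270,110:270]])[:,:,::-1]
cv2.imwrite("pics/a1.png",cv2.resize(im,None,fx=2.5,fy=2.5))
plan(535.5,331.5,12)
E
```

```text
t: 2.78
ee_pos: [537.5, 330.3, 263.2]
orientation: [0.006, 3.138, 0.002]
ft_force: [-0.0, -0.2, -0.7]
width: 87.9
t 2.88 tip [533.1 330.4  77.8] w 87.6 F [-0.5  0.8 -0.7] q [ 0.5  0.6  1.7  0.   0.8 -1. ]
 shift(mm, present tool axes) [-1.8  0.8 65.8]  after-turn axes [-1.5  0.6 65.8]  turn deg [-0.2 -0.3 -0.1]
```

View pics/a1.png

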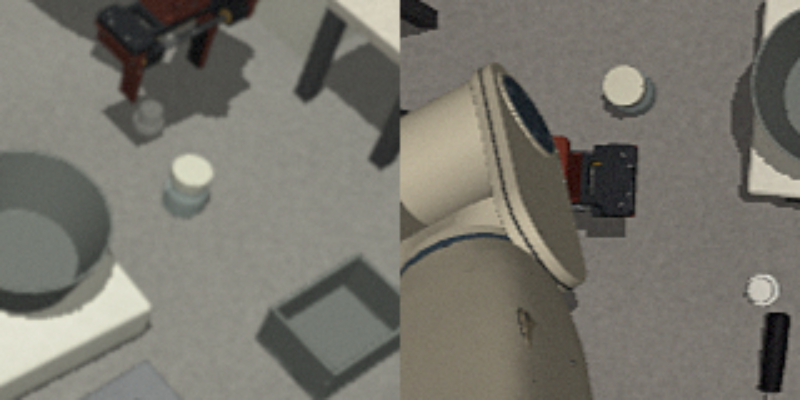

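The gripper is above spacer A: the crop shows the fingers at (130,80) and (200,50) with the spacer below them at (148,118). I'll go down.

```bash
python3 -m handwheel '[{"gripper":0,"tx":-0.001,"ty":0.001,"tz":0.03,"rx":0,"ry":0,"rz":0},{"gripper":0,"tx":0,"ty":0,"tz":0.025,"rx":0,"ry":0,"rz":0},{"gripper":0,"tx":0,"ty":0,"tz":0.011,"rx":0,"ry":0,"rz":0},{"gripper":0,"tx":0,"ty":0,"tz":0,"rx":0,"ry":0,"rz":0},{"gripper":1,"tx":0,"ty":0,"tz":0,"rx":0,"ry":0,"rz":0},{"gripper":1,"tx":0,"ty":0,"tz":0,"rx":0,"ry":0,"rz":0},{"gripper":1,"tx":0,"ty":0,"tz":0,"rx":0,"ry":0,"rz":0},{"gripper":1,"tx":0,"ty":0,"tz":0,"rx":0,"ry":0,"rz":0}]'
python3 - <<'E'
from h import *
plan(535.5,331.5,12)
E
```

```text
t: 3.88
ee_pos: [535.5, 333.4, 197.0]
orientation: [-0.0, 3.141, 0.0]
ft_force: [-0.2, -0.3, 0.1]
width: 50.9
t 3.88 tip [535.5 333.4  15. ] w 50.9 F [-0.2 -0.3  0.1] q [ 0.5  0.7  1.7 -0.   0.7 -1. ]
 shift(mm, present tool axes) [-0.  -1.9  3. ]  after-turn axes [-0.  -1.9  3. ]  turn deg [0. 0. 0.]
```

```bash
python3 -m handwheel '[{"gripper":1,"tx":0,"ty":0,"tz":0.002,"rx":0,"ry":0,"rz":0},{"gripper":1,"tx":0,"ty":0,"tz":0,"rx":0,"ry":0,"rz":0},{"gripper":1,"tx":0,"ty":0,"tz":0,"rx":0,"ry":0,"rz":0},{"gripper":1,"tx":0,"ty":0,"tz":0,"rx":0,"ry":0,"rz":0}]'
python3 - <<'E'
from h import *
plan(639.5,62,190)
E
```

```text
t: 4.38
ee_pos: [535.4, 333.4, 194.6]
orientation: [0.0, -3.141, 0.0]
ft_force: [0.9, -0.6, -0.3]
width: 24.8
t 4.38 tip [535.3 333.4  12.6] w 24.8 F [ 0.9 -0.6 -0.3] q [ 0.5  0.7  1.7  0.   0.7 -1. ]
 shift(mm, present tool axes) [-104.1 -271.4 -177.4]  after-turn axes [-104.1 -271.4 -177.4]  turn deg [-0. -0.  0.]
```

```bash
python3 -m handwheel '[{"gripper":1,"tx":0,"ty":0,"tz":-0.03,"rx":0,"ry":0,"rz":0},{"gripper":1,"tx":0,"ty":0,"tz":-0.05,"rx":0,"ry":0,"rz":0},{"gripper":1,"tx":0,"ty":-0.02,"tz":-0.05,"rx":0,"ry":0,"rz":0},{"gripper":1,"tx":-0.02,"ty":-0.05,"tz":-0.027,"rx":0,"ry":0,"rz":0},{"gripper":1,"tx":-0.02,"ty":-0.053,"tz":-0.021,"rx":0,"ry":0,"rz":0},{"gripper":1,"tx":-0.021,"ty":-0.053,"tz":0,"rx":0,"ry":0,"rz":0},{"gripper":1,"tx":-0.021,"ty":-0.053,"tz":0,"rx":0,"ry":0,"rz":0},{"gripper":1,"tx":-0.021,"ty":-0.042,"tz":0,"rx":0,"ry":0,"rz":0}]'
python3 - <<'E'
from h import *
p=viewer.get_image("scene");save(p,"b1",(220,80,460,280),3)
plan(639.5,62,95)
E
```

```text
t: 5.38
ee_pos: [638.8, 60.2, 372.9]
orientation: [0.001, 3.141, -0.0]
ft_force: [-0.1, 0.2, -0.3]
width: 24.7
t 5.42 tip [641.3  55.8 191. ] w 24.6 F [ 1.7 -2.7 -0.4] q [ 0.1  0.5  1.6 -0.   1.  -1.5]
 shift(mm, present tool axes) [ 1.6  6.  96. ]  after-turn axes [ 1.4  5.8 96. ]  turn deg [-0.1  0.1 -0.1]
```

View pics/b1.png

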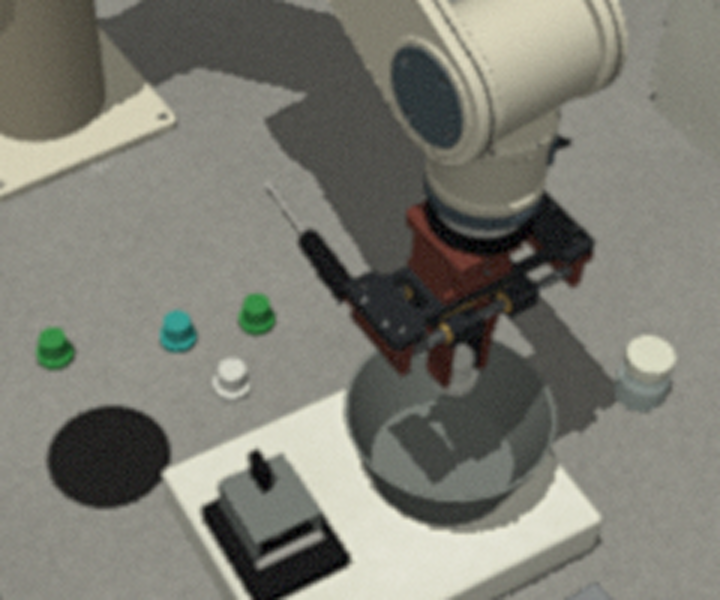

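```bash
python3 -m handwheel '[{"gripper":1,"tx":0.028,"ty":-0.016,"tz":0.01,"rx":0,"ry":0,"rz":0},{"gripper":1,"tx":0,"ty":0.002,"tz":0.04,"rx":0,"ry":0,"rz":0},{"gripper":1,"tx":0,"ty":0,"tz":0.04,"rx":0,"ry":0,"rz":0},{"gripper":1,"tx":0,"ty":0,"tz":0.006,"rx":0,"ry":0,"rz":0},{"gripper":1,"tx":0,"ty":0,"tz":0,"rx":0,"ry":0,"rz":0}]'
python3 - <<'E'
from h import *
plan(639.5-28,62-16,95)
E
```

```text
t: 6.05
ee_pos: [610.8, 48.5, 277.1]
orientation: [-0.001, 3.142, -0.0]
ft_force: [0.2, 0.0, -0.1]
width: 24.7
t 6.05 tip [610.8  48.5  95.1] w 24.7 F [ 0.2  0.  -0.1] q [ 0.1  0.6  1.7 -0.   0.8 -1.5]
 shift(mm, present tool axes) [-0.7 -2.5  0.1]  after-turn axes [-0.7 -2.5  0.1]  turn deg [-0.  0.  0.]
```

Release, then lift (moving back in −x,+y toward spacer B).

```bash
python3 -m handwheel '[{"gripper":0.6,"tx":0,"ty":0,"tz":0.002,"rx":0,"ry":0,"rz":0},{"gripper":0.6,"tx":0,"ty":0,"tz":0,"rx":0,"ry":0,"rz":0},{"gripper":0.6,"tx":0,"ty":0,"tz":0,"rx":0,"ry":0,"rz":0},{"gripper":0.6,"tx":0,"ty":0,"tz":-0.03,"rx":0,"ry":0,"rz":0},{"gripper":0.6,"tx":0,"ty":0,"tz":-0.05,"rx":0,"ry":0,"rz":0},{"gripper":0,"tx":0.04,"ty":0.01,"tz":-0.01,"rx":0,"ry":0,"rz":0},{"gripper":0,"tx":0.05,"ty":0.03,"tz":0,"rx":0,"ry":0,"rz":0},{"gripper":0,"tx":0.05,"ty":0.035,"tz":0,"rx":0,"ry":0,"rz":0}]'
python3 - <<'E'
from h import *
p=viewer.get_image("scene");q=viewer.get_image("top")
save(p,"c1",(220,100,460,280),3);save(q,"c2",(160,80,400,290),3)
plan(436,143.3,12)
E
```

```text
t: 7.05
ee_pos: [469.1, 123.6, 365.3]
orientation: [0.002, 3.14, 0.001]
ft_force: [0.3, 1.4, -0.0]
width: 61.7
t 7.15 tip [465.5 124.9 182.6] w 69.6 F [ 0.3 -0.5  0.4] q [ 0.2  0.3  2.   0.   0.9 -1.3]
 shift(mm, present tool axes) [ 29.4  18.5 170.7]  after-turn axes [ 30.1  18.4 170.6]  turn deg [-0.  -0.2  0.2]
```

View pics/c1.png

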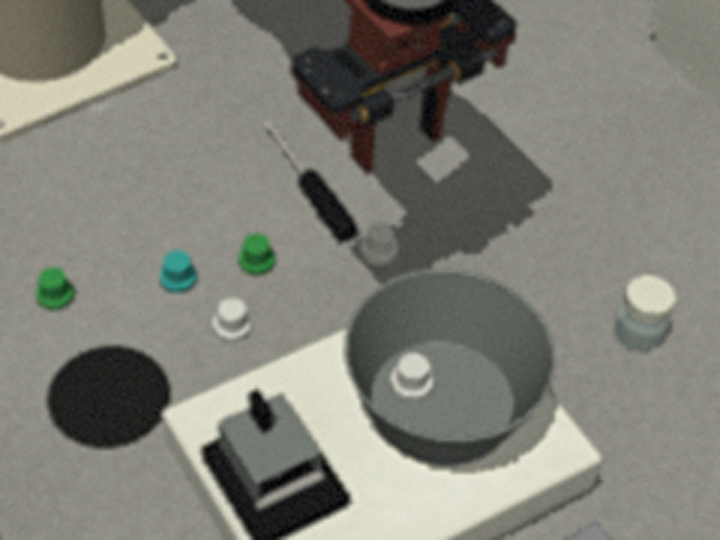

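View pics/c2.png

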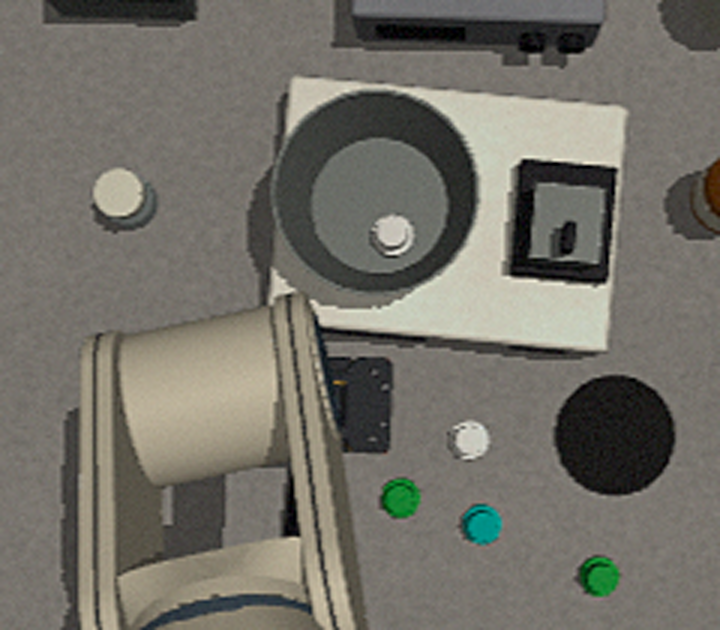

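Spacer A is in the bowl (scene crop 412,372). B is still at its place (378,243), close to the end of the screwdriver handle (345,235), which lies clear of the jaw line along y.

```bash
python3 -m handwheel '[{"gripper":0,"tx":0.015,"ty":0.009,"tz":0.03,"rx":0,"ry":0,"rz":0},{"gripper":0,"tx":0.015,"ty":0.0094,"tz":0.05,"rx":0,"ry":0,"rz":0},{"gripper":0,"tx":0,"ty":0,"tz":0.05,"rx":0,"ry":0,"rz":0},{"gripper":0,"tx":0,"ty":0,"tz":0.015,"rx":0,"ry":0,"rz":0},{"gripper":0,"tx":0,"ty":0,"tz":0,"rx":0,"ry":0,"rz":0},{"gripper":0,"tx":0,"ty":0,"tz":0,"rx":0,"ry":0,"rz":0}]'
python3 - <<'E'
from h import *
plan(436,143.3,12)
p=viewer.get_image("scene");save(p,"d1",(280,130,420,230),5)
E
```

```text
t: 7.9
ee_pos: [441.5, 141.8, 221.1]
orientation: [0.0, 3.139, 0.001]
ft_force: [-0.0, 0.5, 0.6]
width: 87.8
t 7.9 tip [441.9 141.9  39.1] w 87.8 F [-0.   0.5  0.6] q [ 0.3  0.5  2.1 -0.   0.5 -1.3]
 shift(mm, present tool axes) [ 5.5  1.5 27. ]  after-turn axes [ 5.5  1.5 27.1]  turn deg [ 0.   0.1 -0. ]
```

View pics/d1.png

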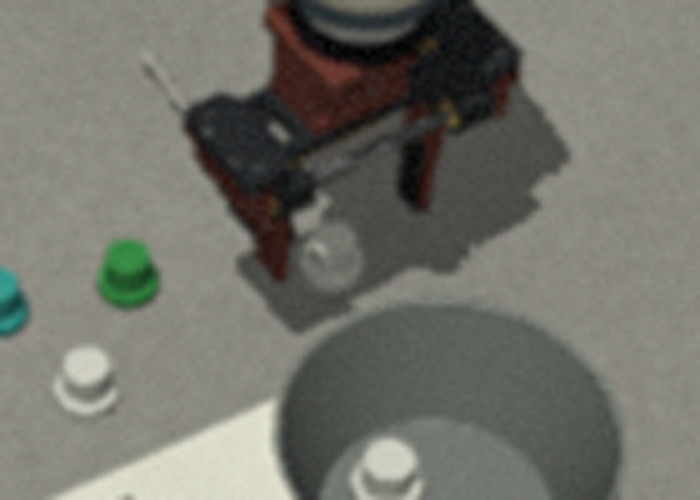

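```bash
python3 -m handwheel '[{"gripper":0,"tx":0.005,"ty":0.001,"tz":0.01,"rx":0,"ry":0,"rz":0},{"gripper":0,"tx":0,"ty":0,"tz":0.01,"rx":0,"ry":0,"rz":0},{"gripper":0,"tx":0,"ty":0,"tz":0.007,"rx":0,"ry":0,"rz":0},{"gripper":0,"tx":0,"ty":0,"tz":0,"rx":0,"ry":0,"rz":0}]'
python3 - <<'E'
from h import *
plan(436,143.3,12)
E
```

```text
t: 8.45
ee_pos: [435.2, 142.7, 191.9]
orientation: [0.0, -3.14, 0.001]
ft_force: [1.1, -0.9, -0.4]
width: 88.0
t 8.45 tip [434.9 142.6   9.9] w 88.0 F [ 1.1 -0.9 -0.4] q [ 0.3  0.6  2.1 -0.   0.5 -1.3]
 shift(mm, present tool axes) [-0.8  0.6 -2.1]  after-turn axes [-0.8  0.6 -2.1]  turn deg [-0.  -0.1  0. ]
```

```bash
python3 -m handwheel '[{"gripper":1,"tx":0,"ty":0,"tz":-0.002,"rx":0,"ry":0,"rz":0},{"gripper":1,"tx":0,"ty":0,"tz":0,"rx":0,"ry":0,"rz":0},{"gripper":1,"tx":0,"ty":0,"tz":0,"rx":0,"ry":0,"rz":0},{"gripper":1,"tx":0,"ty":0,"tz":0,"rx":0,"ry":0,"rz":0},{"gripper":1,"tx":0,"ty":0,"tz":0,"rx":0,"ry":0,"rz":0},{"gripper":1,"tx":0,"ty":0,"tz":0,"rx":0,"ry":0,"rz":0},{"gripper":1,"tx":0,"ty":0,"tz":0,"rx":0,"ry":0,"rz":0}]'
python3 - <<'E'
from h import *
plan(639.5+28,62-16,190)
E
```

```text
t: 9.32
ee_pos: [435.5, 142.7, 194.7]
orientation: [-0.0, 3.142, 0.0]
ft_force: [-0.0, -0.6, -0.4]
width: 24.8
t 9.32 tip [435.5 142.7  12.7] w 24.8 F [-0.  -0.6 -0.4] q [ 0.3  0.6  2.1  0.   0.5 -1.3]
 shift(mm, present tool axes) [-232.   -96.8 -177.3]  after-turn axes [-232.   -96.7 -177.3]  turn deg [0. 0. 0.]
```

```bash
python3 -m handwheel '[{"gripper":1,"tx":0,"ty":0,"tz":-0.03,"rx":0,"ry":0,"rz":0},{"gripper":1,"tx":0,"ty":0,"tz":-0.05,"rx":0,"ry":0,"rz":0},{"gripper":1,"tx":-0.01,"ty":0,"tz":-0.05,"rx":0,"ry":0,"rz":0},{"gripper":1,"tx":-0.03,"ty":-0.02,"tz":-0.047,"rx":0,"ry":0,"rz":0},{"gripper":1,"tx":-0.048,"ty":-0.02,"tz":0,"rx":0,"ry":0,"rz":0},{"gripper":1,"tx":-0.048,"ty":-0.02,"tz":0,"rx":0,"ry":0,"rz":0},{"gripper":1,"tx":-0.048,"ty":-0.02,"tz":0,"rx":0,"ry":0,"rz":0},{"gripper":1,"tx":-0.048,"ty":-0.016,"tz":0,"rx":0,"ry":0,"rz":0}]'
python3 - <<'E'
from h import *
plan(639.5+28,62-16,95)
E
```

```text
t: 10.32
ee_pos: [668.7, 45.8, 371.4]
orientation: [-0.0, -3.141, 0.0]
ft_force: [0.6, 1.0, -0.2]
width: 24.2
t 10.32 tip [668.6  45.8 189.4] w 24.2 F [ 0.6  1.  -0.2] q [ 0.1  0.5  1.5 -0.   1.1 -1.5]
 shift(mm, present tool axes) [ 1.2  0.2 94.4]  after-turn axes [ 1.2  0.2 94.4]  turn deg [-0. -0. -0.]
```

```bash
python3 -m handwheel '[{"gripper":1,"tx":0.001,"ty":0,"tz":0.04,"rx":0,"ry":0,"rz":0},{"gripper":1,"tx":0,"ty":0,"tz":0.04,"rx":0,"ry":0,"rz":0},{"gripper":1,"tx":0,"ty":0,"tz":0.013,"rx":0,"ry":0,"rz":0},{"gripper":1,"tx":0,"ty":0,"tz":0,"rx":0,"ry":0,"rz":0},{"gripper":0.6,"tx":0,"ty":0,"tz":0,"rx":0,"ry":0,"rz":0},{"gripper":0.6,"tx":0,"ty":0,"tz":0,"rx":0,"ry":0,"rz":0},{"gripper":0.6,"tx":0,"ty":0,"tz":0,"rx":0,"ry":0,"rz":0},{"gripper":0.6,"tx":0,"ty":0,"tz":-0.03,"rx":0,"ry":0,"rz":0}]'
python3 - <<'E'
from h import *
plan(438,-22.8,150)
E
```

```text
t: 11.32
ee_pos: [665.6, 46.8, 307.3]
orientation: [0.001, -3.138, 0.0]
ft_force: [0.1, -0.8, 0.3]
width: 35.2
t 11.32 tip [664.9  46.7 125.3] w 35.2 F [ 0.1 -0.8  0.3] q [ 0.1  0.6  1.6  0.   1.  -1.5]
 shift(mm, present tool axes) [227.7 -69.5 -23.7]  after-turn axes [227.6 -69.6 -24.7]  turn deg [-0.  -0.2  0. ]
```

```bash
python3 -m handwheel '[{"gripper":0.6,"tx":0,"ty":0,"tz":-0.05,"rx":0,"ry":0,"rz":0},{"gripper":0.6,"tx":0.03,"ty":0,"tz":-0.01,"rx":0,"ry":0,"rz":0},{"gripper":0.4,"tx":0.05,"ty":-0.015,"tz":0,"rx":0,"ry":0,"rz":0},{"gripper":0,"tx":0.05,"ty":-0.02,"tz":0,"rx":0,"ry":0,"rz":0},{"gripper":0,"tx":0.05,"ty":-0.02,"tz":0,"rx":0,"ry":0,"rz":0},{"gripper":0,"tx":0.047,"ty":-0.015,"tz":0.03,"rx":0,"ry":0,"rz":0}]'
python3 - <<'E'
from h import *
p=viewer.get_image("scene");save(p,"e1",(220,100,460,280),3)
plan(438,-22.8,12)
E
```

```text
t: 12.08
ee_pos: [438.7, -23.8, 340.4]
orientation: [-0.0, 3.136, -0.001]
ft_force: [-0.5, -1.1, -0.3]
width: 72.1
t 12.12 tip [429.1 -24.1 153.2] w 75.3 F [-8.5 -0.1 -2.8] q [-0.1  0.3  2.1 -0.   0.8 -1.7]
 shift(mm, present tool axes) [ -8.5   1.3 141.2]  after-turn axes [ -7.2   1.4 141.2]  turn deg [ 0.  -0.5  0. ]
```

View pics/e1.png

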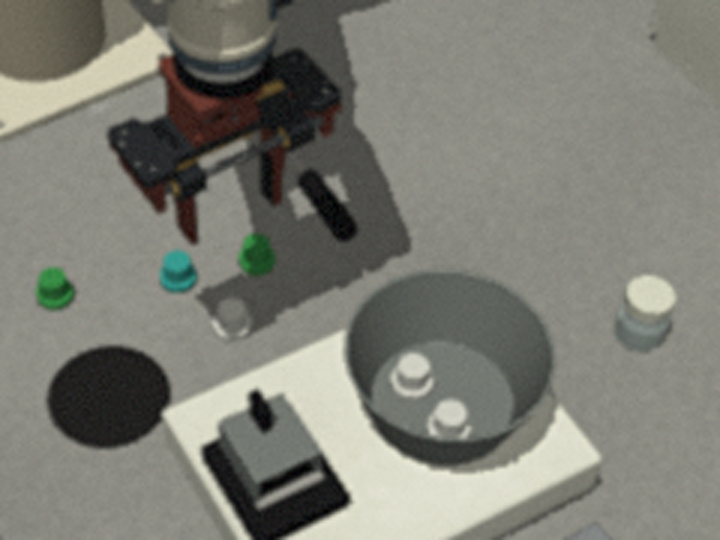

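Two spacers are in the bowl, and C is unmoved at (232,318). I'll descend on C.

```bash
python3 -m handwheel '[{"gripper":0,"tx":0,"ty":0.001,"tz":0.03,"rx":0,"ry":0,"rz":0},{"gripper":0,"tx":0,"ty":0,"tz":0.04,"rx":0,"ry":0,"rz":0},{"gripper":0,"tx":0,"ty":0,"tz":0.03,"rx":0,"ry":0,"rz":0},{"gripper":0,"tx":0,"ty":0,"tz":0,"rx":0,"ry":0,"rz":0},{"gripper":0,"tx":0,"ty":0,"tz":0,"rx":0,"ry":0,"rz":0}]'
python3 - <<'E'
from h import *
plan(438,-22.8,12)
E
```

```text
t: 12.75
ee_pos: [440.0, -22.3, 239.6]
orientation: [-0.001, 3.141, -0.0]
ft_force: [0.3, 1.2, 0.3]
width: 87.6
t 12.75 tip [440.2 -22.3  57.6] w 87.6 F [0.3 1.2 0.3] q [-0.1  0.5  2.1 -0.   0.6 -1.6]
 shift(mm, present tool axes) [ 2.1 -0.5 45.6]  after-turn axes [ 2.  -0.5 45.6]  turn deg [-0.   0.1  0. ]
```

```bash
python3 -m handwheel '[{"gripper":0,"tx":0.002,"ty":0,"tz":0.015,"rx":0,"ry":0,"rz":0},{"gripper":0,"tx":0,"ty":0,"tz":0.02,"rx":0,"ry":0,"rz":0},{"gripper":0,"tx":0,"ty":0,"tz":0.009,"rx":0,"ry":0,"rz":0},{"gripper":0,"tx":0,"ty":0,"tz":0,"rx":0,"ry":0,"rz":0}]'
python3 - <<'E'
from h import *
plan(438,-22.8,12)
E
```

```text
t: 13.25
ee_pos: [437.7, -22.3, 195.1]
orientation: [-0.0, 3.141, -0.0]
ft_force: [-0.3, 0.2, 0.1]
width: 87.9
t 13.25 tip [437.8 -22.3  13.1] w 87.9 F [-0.3  0.2  0.1] q [-0.1  0.6  2.1  0.   0.5 -1.6]
 shift(mm, present tool axes) [-0.3 -0.5  1.1]  after-turn axes [-0.3 -0.5  1.1]  turn deg [-0.  0.  0.]
```

```bash
python3 -m handwheel '[{"gripper":1,"tx":0,"ty":0,"tz":0,"rx":0,"ry":0,"rz":0},{"gripper":1,"tx":0,"ty":0,"tz":0,"rx":0,"ry":0,"rz":0},{"gripper":1,"tx":0,"ty":0,"tz":0,"rx":0,"ry":0,"rz":0},{"gripper":1,"tx":0,"ty":0,"tz":0,"rx":0,"ry":0,"rz":0},{"gripper":1,"tx":0,"ty":0,"tz":0,"rx":0,"ry":0,"rz":0},{"gripper":1,"tx":0,"ty":0,"tz":0,"rx":0,"ry":0,"rz":0},{"gripper":1,"tx":0,"ty":0,"tz":0,"rx":0,"ry":0,"rz":0},{"gripper":1,"tx":0,"ty":0,"tz":-0.03,"rx":0,"ry":0,"rz":0}]'
python3 - <<'E'
from h import *
plan(639.5,62+28,190)
E
```

```text
t: 14.25
ee_pos: [436.7, -22.2, 223.6]
orientation: [0.0, -3.137, -0.001]
ft_force: [-0.1, 0.2, -0.0]
width: 24.8
t 14.25 tip [436.  -22.2  41.6] w 24.8 F [-0.1  0.2 -0. ] q [-0.1  0.5  2.1 -0.   0.5 -1.6]
 shift(mm, present tool axes) [-202.2  112.2 -149.2]  after-turn axes [-202.8  112.2 -148.4]  turn deg [ 0.  -0.2  0. ]
```

```bash
python3 -m handwheel '[{"gripper":1,"tx":0,"ty":0,"tz":-0.05,"rx":0,"ry":0,"rz":0},{"gripper":1,"tx":-0.01,"ty":0,"tz":-0.05,"rx":0,"ry":0,"rz":0},{"gripper":1,"tx":-0.03,"ty":0.02,"tz":-0.047,"rx":0,"ry":0,"rz":0},{"gripper":1,"tx":-0.05,"ty":0.03,"tz":0,"rx":0,"ry":0,"rz":0},{"gripper":1,"tx":-0.05,"ty":0.03,"tz":0,"rx":0,"ry":0,"rz":0},{"gripper":1,"tx":-0.05,"ty":0.03,"tz":0,"rx":0,"ry":0,"rz":0},{"gripper":1,"tx":-0.012,"ty":0.002,"tz":0,"rx":0,"ry":0,"rz":0},{"gripper":1,"tx":0,"ty":0,"tz":0,"rx":0,"ry":0,"rz":0}]'
python3 - <<'E'
from h import *
plan(639.5,62+28,95)
E
```

```text
t: 15.25
ee_pos: [639.2, 89.7, 370.8]
orientation: [0.001, -3.14, 0.001]
ft_force: [0.4, -0.8, 0.2]
width: 24.6
t 15.25 tip [638.9  89.6 188.8] w 24.6 F [ 0.4 -0.8  0.2] q [ 0.1  0.5  1.6 -0.   1.  -1.4]
 shift(mm, present tool axes) [-0.4  0.3 93.8]  after-turn axes [-0.3  0.3 93.8]  turn deg [-0.  -0.1  0. ]
```

```bash
python3 -m handwheel '[{"gripper":1,"tx":0,"ty":0,"tz":0.04,"rx":0,"ry":0,"rz":0},{"gripper":1,"tx":0,"ty":0,"tz":0.04,"rx":0,"ry":0,"rz":0},{"gripper":1,"tx":0,"ty":0,"tz":0.013,"rx":0,"ry":0,"rz":0},{"gripper":1,"tx":0,"ty":0,"tz":0,"rx":0,"ry":0,"rz":0},{"gripper":0.62,"tx":0,"ty":0,"tz":0,"rx":0,"ry":0,"rz":0},{"gripper":0.62,"tx":0,"ty":0,"tz":0,"rx":0,"ry":0,"rz":0},{"gripper":0.62,"tx":0,"ty":0,"tz":0,"rx":0,"ry":0,"rz":0},{"gripper":0.62,"tx":0,"ty":0,"tz":-0.03,"rx":0,"ry":0,"rz":0}]'
python3 -m handwheel '[{"gripper":0.62,"tx":0,"ty":0,"tz":-0.05,"rx":0,"ry":0,"rz":0},{"gripper":0.6,"tx":0.03,"ty":-0.02,"tz":-0.04,"rx":0,"ry":0,"rz":0},{"gripper":0.5,"tx":0.04,"ty":-0.04,"tz":-0.03,"rx":0,"ry":0,"rz":0},{"gripper":0,"tx":0.04,"ty":-0.05,"tz":0,"rx":0,"ry":0,"rz":0},{"gripper":0,"tx":0.03,"ty":-0.05,"tz":0,"rx":0,"ry":0,"rz":0},{"gripper":0,"tx":0,"ty":-0.05,"tz":0,"rx":0,"ry":0,"rz":0},{"gripper":0,"tx":0,"ty":-0.05,"tz":0,"rx":0,"ry":0,"rz":0},{"gripper":0,"tx":0,"ty":-0.03,"tz":0,"rx":0,"ry":0,"rz":0}]'
python3 - <<'E'
from h import *
p=viewer.get_image("scene");q=viewer.get_image("top")
save(p,"f1");save(q,"f2")
plan(507.5,-393,200)
E
```

```text
t: 16.25
ee_pos: [638.6, 89.7, 307.3]
orientation: [0.0, -3.137, 0.001]
ft_force: [1.4, 0.4, 0.4]
width: 33.6
t: 17.25
ee_pos: [501.1, -200.2, 428.7]
orientation: [0.002, 3.14, -0.001]
ft_force: [-0.2, -0.3, -0.5]
width: 87.0
t 17.35 tip [ 501.5 -200.6  246.4] w 87.6 F [0.5 0.9 0. ] q [-0.4  0.3  1.8 -0.   1.1 -2. ]
 shift(mm, present tool axes) [  -6.7 -192.5   46.6]  after-turn axes [  -6.2 -192.6   46.4]  turn deg [-0.1  0.1 -0.2]
```

View pics/f1.png

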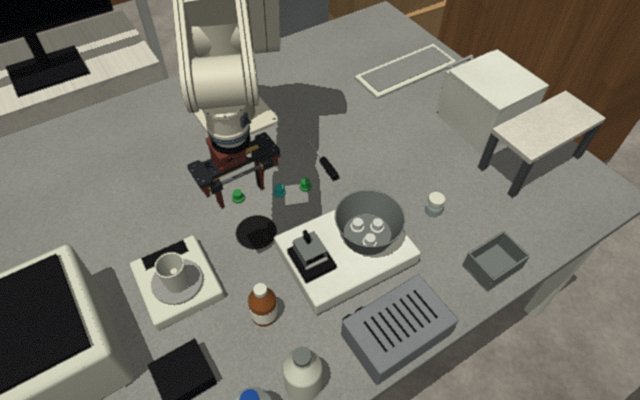

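View pics/f2.png

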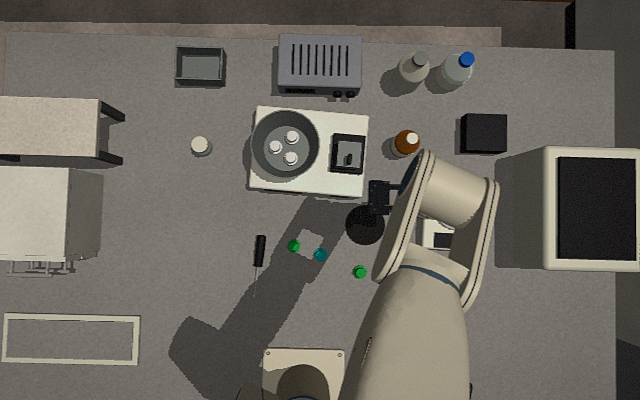

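```bash
cat > kin.py <<'E'
from h import *
from scipy.optimize import least_squares
def fk(q,p):
    a1,h,L2,a3,L3,d6=p
    Rz=lambda a:Ro.from_euler('z',a); Ry=lambda a:Ro.from_euler('y',a)
    R=Rz(q[0]); P=np.array([0,0,h])+R.apply([a1,0,0])
    R=R*Ry(q[1]); P=P+R.apply([0,0,L2])
    R=R*Ry(q[2]); P=P+R.apply([a3,0,L3])   # forearm along local z
    R=R*Rz(q[3])*Ry(q[4]); P=P+R.apply([0,0,d6]); R=R*Rz(q[5])
    return P,R
if __name__=="__main__":
    L=[eval(l) for l in open("log.txt")]
    f=lambda p:np.concatenate([fk(l[0],p)[0]-l[1] for l in L])
    r=least_squares(lambda p:np.r_[f(p),0.01*(p[5]-100)],[0,300,400,0,400,100])
    print(len(L),r.x,np.abs(f(r.x)).max())
    for l in L[:3]+L[-2:]:
        print((fk(l[0],r.x)[1].inv()*Ro.from_rotvec(l[2])).as_rotvec(degrees=True))
E
python3 kin.py
python3 - <<'E'
from h import *
p=viewer.get_image("scene");save(p,"g1",(420,40,640,300),3)
E
```

```text
20 [ -0.4 175.9 563.9  77.7 484.9  -8.3] 11.89222574087368
[-0.  0. 90.]
[-0.  0. 90.]
[ 0. -0. 90.]
[ 0. -0. 90.]
[-0. -0. 90.]
```

View pics/g1.png

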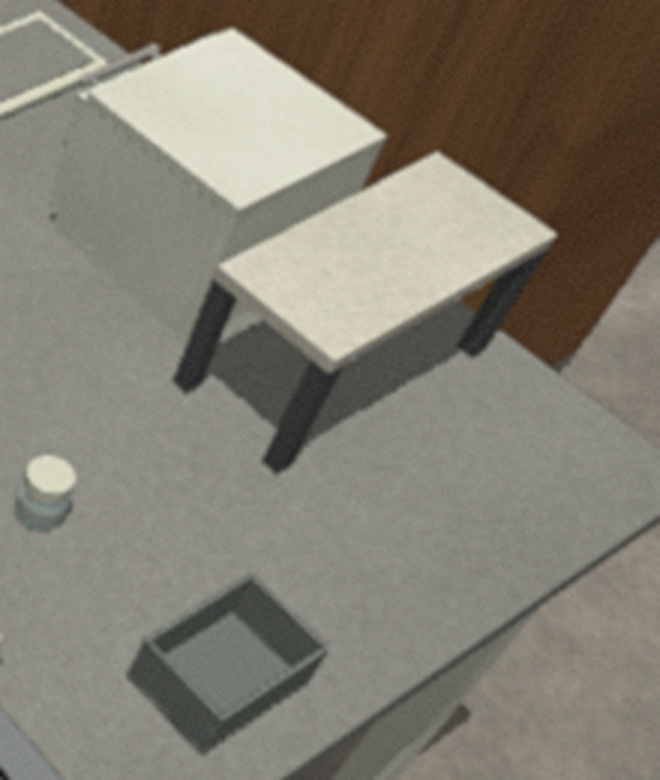

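Run:
```python
from kin import *
L=[eval(l) for l in open("log.txt")]
f=lambda p:np.concatenate([fk(l[0],p)[0]-l[1] for l in L])
r=least_squares(lambda p:np.r_[f(p),0.01*(p[5]-100)],[0,300,400,0,400,100],loss='soft_l1')
print(r.x);
for l in L: print(np.round(l[0],4),np.array(l[1]),fk(l[0],r.x)[0]-l[1])
```

```text
[  1.  265.6 558.6  78.2 486.   75.6]
[ 1.1  0.4  1.6  0.   1.1 -0. ] [272.8 562.3 404.7] [10.6 -5.5 -0.1]
[ 1.1  0.4  1.6  0.   1.1 -0. ] [272.8 562.3 404.7] [10.6 -5.5 -0.1]
[ 0.7  0.5  1.7 -0.   0.9 -0.9] [459.  397.3 324.4] [ 7.1 -9.6 -0. ]
[ 0.5  0.6  1.7  0.   0.8 -1. ] [534.  330.9 259.8] [  5.3 -10.7   0.2]
[ 0.5  0.7  1.7 -0.   0.7 -1. ] [535.5 333.4 197. ] [  4.7 -11.1   0.5]
[ 0.5  0.7  1.7  0.   0.7 -1. ] [535.4 333.4 194.6] [  4.7 -11.1   0.5]
[ 0.1  0.5  1.6 -0.   1.  -1.5] [640.9  56.2 373. ] [  0.3 -11.8   0. ]
[ 0.1  0.6  1.7 -0.   0.8 -1.5] [610.8  48.5 277.1] [ -0.3 -11.9   0.1]
[ 0.2  0.3  2.   0.   0.9 -1.3] [466.1 124.9 364.6] [  3.3 -11.5  -0.4]
[ 0.3  0.5  2.1 -0.   0.5 -1.3] [441.5 141.8 221.1] [  2.1 -11.8  -0.1]
[ 0.3  0.6  2.1 -0.   0.5 -1.3] [435.2 142.7 191.9] [  2.1 -11.8   0.1]
[ 0.3  0.6  2.1  0.   0.5 -1.3] [435.5 142.7 194.7] [  2.  -11.8   0. ]
[ 0.1  0.5  1.5 -0.   1.1 -1.5] [668.7  45.8 371.4] [  0.1 -11.9   0.1]
[ 0.1  0.6  1.6  0.   1.  -1.5] [665.6  46.8 307.3] [ -0.1 -11.9   0.2]
[-0.1  0.3  2.1 -0.   0.8 -1.7] [430.8 -24.2 335.2] [ -0.2 -11.9  -0.5]
[-0.1  0.5  2.1 -0.   0.6 -1.6] [440.  -22.3 239.6] [ -1.9 -11.8  -0.2]
[-0.1  0.6  2.1  0.   0.5 -1.6] [437.7 -22.3 195.1] [ -2.4 -11.8   0. ]
[-0.1  0.5  2.1 -0.   0.5 -1.6] [436.7 -22.2 223.6] [ -1.8 -11.8  -0.1]
[ 0.1  0.5  1.6 -0.   1.  -1.5] [639.2  89.7 370.8] [  1.1 -11.8   0. ]
[-0.4  0.3  1.8 -0.   1.1 -2. ] [ 501.3 -200.4  428.4] [ -4.2 -11.1  -0.3]
```

```bash
sed -i 's/a1,h,L2,a3,L3,d6=p/a1,h,L2,a3,L3,d6,b=p/; s/R.apply(\[a1,0,0\])/R.apply([a1,b,0])/; s/400,100\])/400,100,12])/; s/p\[5\]-100/p[5]-100/' kin.py
python3 -m handwheel '[{"gripper":0,"tx":0,"ty":0,"tz":0,"rx":10,"ry":0,"rz":0},{"gripper":0,"tx":0,"ty":0,"tz":0,"rx":10,"ry":0,"rz":0},{"gripper":0,"tx":0,"ty":0,"tz":0,"rx":0,"ry":10,"rz":0},{"gripper":0,"tx":0,"ty":0,"tz":0,"rx":0,"ry":10,"rz":0},{"gripper":0,"tx":0,"ty":0,"tz":0,"rx":0,"ry":0,"rz":0}]'
python3 - <<'E'
from h import *
plan(507.5,-393,200)
E
python3 kin.py
```

```text
t: 18.02
ee_pos: [502.2, -196.8, 427.6]
orientation: [-0.082, -2.755, 0.486]
ft_force: [1.0, 0.9, -0.5]
width: 87.9
t 18.02 tip [ 440.2 -255.4  266.8] w 87.9 F [ 1.   0.9 -0.5] q [-0.3  0.3  1.8 -0.4  1.3 -1.6]
 shift(mm, present tool axes) [ -42.1 -168.8  101.6]  after-turn axes [  -5.3 -196.2   45.6]  turn deg [-19.8 -19.7  -3.4]
21 [ -0.  312.4 563.1  77.5 484.9 127.6  11.9] 0.004026503244432433
[-0.  0. 90.]
[-0.  0. 90.]
[ 0. -0. 90.]
[-0. -0. 90.]
[ 0. -0. 90.]
```

```bash
cat > ik.py <<'E'
from kin import *
PR=[0,312.4,563.1,77.5,484.9,127.6,11.9]
LO=np.array([-3,-0.9,.09,-1.31,.11,-2.54]);HI=np.array([3,2.11,2.58,4.45,2.69,2.54])
def ik(P,R):
    """P TCP, R tool Rotation -> q or None"""
    M=R.as_matrix(); w=np.asarray(P)-PR[5]*M[:,2]
    rho2=w[0]**2+w[1]**2-PR[6]**2
    if rho2<0: return None
    r=np.sqrt(rho2); q1=np.arctan2(w[1],w[0])-np.arctan2(PR[6],r)
    z=w[2]-PR[1]; d=np.hypot(r,z); L3=np.hypot(PR[3],PR[4]); e=np.arctan2(PR[3],PR[4])
    c=(d*d-PR[2]**2-L3**2)/(2*PR[2]*L3)
    if abs(c)>1: return None
    k=np.arccos(c); q3=k-e; th=np.arctan2(r,z); q2=th-np.arctan2(L3*np.sin(k),PR[2]+L3*np.cos(k))
    R3=Ro.from_euler('z',q1)*Ro.from_euler('y',q2+q3)
    X=(R3.inv()*R*Ro.from_euler('z',-90,degrees=True)).as_matrix()
    q5=np.arccos(np.clip(X[2,2],-1,1)); q4=np.arctan2(X[1,2],X[0,2]); q6=np.arctan2(X[2,1],-X[2,0])
    if q4<LO[3]: q4+=2*np.pi
    q=np.array([q1,q2,q3,q4,q5,q6]); 
    return q
def ok(q): return q is not None and (q>LO).all() and (q<HI).all()
def marg(q): return -9 if q is None else np.minimum(q-LO,HI-q).min()
def tool(al,be,psi=0,flip=0):
    """tool z at azimuth al, be below horizontal (deg); tool y horizontal; psi about tool z"""
    a,b=np.radians([al,be]); z=np.array([np.cos(a)*np.cos(b),np.sin(a)*np.cos(b),-np.sin(b)]); y=np.array([-np.sin(a),np.cos(a),0])
    R=Ro.from_matrix(np.stack([np.cross(y,z),y,z],1))
    return R*Ro.from_euler('z',psi+180*flip,degrees=True)
E
python3 - <<'E'
from ik import *
L=[eval(l) for l in open("log.txt")]
l=L[-1];print(np.round(ik(l[1],Ro.from_rotvec(l[2]))-l[0],4))
cup=np.array([507.5,-393,100]);mat=np.array([446.5,-156,55]);bowl=np.array([639.5,62,250])
for be in(20,30,40):
  for al in range(-180,180,15):
    for fl in(0,1):
      R=tool(al,be,0,fl);z=R.as_matrix()[:,2]
      q=ik(cup-163*z,R); 
      if not ok(q): continue
      for al2 in range(-180,180,15):
        row=[]
        for s in(1,-1):
          best=None
          ps=[ik(bowl-163*z2,R2) for p in range(0,170,10) for R2 in [tool(al2,be,s*p,fl)] for z2 in [R2.as_matrix()[:,2]]]
          n=0
          for x in ps:
            if ok(x):n+=1
            else:break
          if n>=15: print(be,al,fl,'cup q',np.round(q,2),'bowl',al2,s,n*10-10,np.round(ps[0],2),np.round(ps[n-1],2))
E
```

```text
[-0.  0.  0. -0. -0.  0.]
20 -180 0 cup q [-0.5  1.2  1.  -0.5  2.1  1.1] bowl -180 -1 160 [0.1 1.1 0.9 0.1 2.4 1.6] [ 0.1  1.1  0.9  0.1  2.4 -1.1]
20 -180 0 cup q [-0.5  1.2  1.  -0.5  2.1  1.1] bowl -165 -1 160 [ 0.1  1.1  0.9 -0.2  2.4  1.4] [ 0.1  1.1  0.9 -0.2  2.4 -1.4]
20 -180 0 cup q [-0.5  1.2  1.  -0.5  2.1  1.1] bowl -150 -1 160 [ 0.2  1.   0.9 -0.4  2.3  1.2] [ 0.2  1.   0.9 -0.4  2.3 -1.6]
20 -180 0 cup q [-0.5  1.2  1.  -0.5  2.1  1.1] bowl -135 -1 160 [ 0.3  1.   1.  -0.6  2.2  1. ] [ 0.3  1.   1.  -0.6  2.2 -1.8]
20 -180 0 cup q [-0.5  1.2  1.  -0.5  2.1  1.1] bowl -120 -1 160 [ 0.3  0.9  1.2 -0.7  2.   0.9] [ 0.3  0.9  1.2 -0.7  2.  -1.9]
20 -180 0 cup q [-0.5  1.2  1.  -0.5  2.1  1.1] bowl -105 -1 160 [ 0.4  0.8  1.3 -0.9  1.9  0.8] [ 0.4  0.8  1.3 -0.9  1.9 -2. ]
20 -180 0 cup q [-0.5  1.2  1.  -0.5  2.1  1.1] bowl -90 -1 160 [ 0.5  0.8  1.5 -1.   1.7  0.8] [ 0.5  0.8  1.5 -1.   1.7 -2. ]
20 -180 0 cup q [-0.5  1.2  1.  -0.5  2.1  1.1] bowl -75 -1 160 [ 0.5  0.7  1.6 -1.2  1.5  0.8] [ 0.5  0.7  1.6 -1.2  1.5 -2. ]
20 -180 0 cup q [-0.5  1.2  1.  -0.5  2.1  1.1] bo
[... 28231 characters left out ...]
 1 160 [-0.3  0.6  1.6  0.9  1.4 -0.6] [-0.3  0.6  1.6  0.9  1.4  2.1]
40 165 1 cup q [-0.6  1.   1.1 -0.2  1.9 -1.8] bowl 105 1 160 [-0.2  0.7  1.5  0.7  1.5 -0.7] [-0.2  0.7  1.5  0.7  1.5  2.1]
40 165 1 cup q [-0.6  1.   1.1 -0.2  1.9 -1.8] bowl 120 1 160 [-0.2  0.7  1.3  0.6  1.7 -0.8] [-0.2  0.7  1.3  0.6  1.7  2. ]
40 165 1 cup q [-0.6  1.   1.1 -0.2  1.9 -1.8] bowl 135 1 160 [-0.1  0.8  1.2  0.5  1.9 -1. ] [-0.1  0.8  1.2  0.5  1.9  1.8]
40 165 1 cup q [-0.6  1.   1.1 -0.2  1.9 -1.8] bowl 150 1 160 [-0.1  0.8  1.1  0.4  2.  -1.1] [-0.1  0.8  1.1  0.4  2.   1.7]
40 165 1 cup q [-0.6  1.   1.1 -0.2  1.9 -1.8] bowl 165 1 160 [-0.   0.9  1.1  0.2  2.1 -1.3] [-0.   0.9  1.1  0.2  2.1  1.5]
```

```bash
cat > wp.py <<'E'
from ik import *
be=25
cup=np.array([507.5,-393,105]);bowl=np.array([639.5+22,62-18,208]);mat=np.array([440,-152,58])
def tcp(g,al,be,psi,fl):
    R=tool(al,be,psi,fl); return np.asarray(g)-163*R.as_matrix()[:,2],R
E
python3 - <<'E'
from wp import *
for fl,s in((0,-1),(1,1)):
  for nm,g,al,psi in(("cup",cup,-90,0),("cupup",cup+[0,0,105],-90,0),("bowl",bowl,-90,0),("bowl90",bowl,-90,90*s),("bowl175",bowl,-90,175*s),("mat-90",mat,-90,0),("mat-75",mat,-75,0),("mat-60",mat,-60,0),("matup",mat+[0,0,100],-75,0)):
    P,R=tcp(g,al,be,psi,fl);q=ik(P,R);print(fl,nm,P,np.round(q,2) if q is not None else None,round(marg(q),2))
E
```

```text
0 cup [ 507.5 -245.3  173.9] [-0.3  0.8  1.9  4.7  1.1  1.1] -0.2
0 cupup [ 507.5 -245.3  278.9] [-0.3  0.6  1.9  4.8  1.1  0.9] -0.3
0 bowl [661.5 191.7 276.9] [ 0.4  0.8  1.5 -1.   1.6  0.8] 0.33
0 bowl90 [661.5 191.7 276.9] [ 0.4  0.8  1.5 -1.   1.6 -0.8] 0.33
0 bowl175 [661.5 191.7 276.9] [ 0.4  0.8  1.5 -1.   1.6 -2.3] 0.28
0 mat-90 [440.   -4.3 126.9] [ 0.2  0.9  2.1 -1.3  1.2  1.4] 0.04
0 mat-75 [401.8  -9.3 126.9] [0.2 0.9 2.2 4.7 1.1 1.5] -0.26
0 mat-60 [366.1 -24.1 126.9] [0.2 0.9 2.3 4.3 1.2 1.7] 0.1
0 matup [401.8  -9.3 226.9] [0.2 0.6 2.2 4.8 1.1 1.3] -0.36
1 cup [ 507.5 -245.3  173.9] [-0.3  0.8  1.9  4.7  1.1 -2. ] -0.2
1 cupup [ 507.5 -245.3  278.9] [-0.3  0.6  1.9  4.8  1.1 -2.2] -0.3
1 bowl [661.5 191.7 276.9] [ 0.4  0.8  1.5 -1.   1.6 -2.4] 0.19
1 bowl90 [661.5 191.7 276.9] [ 0.4  0.8  1.5 -1.   1.6 -0.8] 0.33
1 bowl175 [661.5 191.7 276.9] [ 0.4  0.8  1.5 -1.   1.6  0.7] 0.33
1 mat-90 [440.   -4.3 126.9] [ 0.2  0.9  2.1 -1.3  1.2 -1.8] 0.04
1 mat-75 [401.8  -9.3 126.9] [ 0.2  0.9  2.2  4.7  1.1 -1.6] -0.26
1 mat-60 [366.1 -24.1 126.9] [ 0.2  0.9  2.3  4.3  1.2 -1.5] 0.1
1 matup [401.8  -9.3 226.9] [ 0.2  0.6  2.2  4.8  1.1 -1.9] -0.36
```

Run:
```python
from wp import *
for nm,g in(("cup",cup),("cupup",cup+[0,0,105]),("bowl",bowl),("mat",mat),("matup",mat+[0,0,110])):
  for al in range(-60,100,15):
    P,R=tcp(g,al,be,0,0);q=ik(P,R)
    if q is None: print(nm,al,None);continue
    q1=ik(P,tool(al,be,0,1)); print(nm,al,P,np.round(q,2),'q6f',round(q1[5],2),'m',round(np.minimum(q-LO,HI-q)[:5].min(),2))
```

```text
cup -60 [ 433.6 -265.1  173.9] [-0.4  0.8  2.2  3.8  1.   1.4] q6f -1.71 m 0.4
cup -45 [ 403.  -288.5  173.9] [-0.6  0.8  2.2  3.3  1.   1.5] q6f -1.6 m 0.35
cup -30 [ 379.6 -319.1  173.9] [-0.8  0.8  2.2  2.9  1.   1.6] q6f -1.53 m 0.35
cup -15 [ 364.8 -354.8  173.9] [-0.9  0.8  2.2  2.4  1.   1.7] q6f -1.42 m 0.41
cup 0 [ 359.8 -393.   173.9] [-1.   0.8  2.1  1.9  1.   1.9] q6f -1.27 m 0.51
cup 15 [ 364.8 -431.2  173.9] [-1.1  0.8  1.9  1.6  1.1  2. ] q6f -1.12 m 0.65
cup 30 [ 379.6 -466.9  173.9] [-1.1  0.8  1.8  1.3  1.2  2.1] q6f -1.01 m 0.8
cup 45 [ 403.  -497.5  173.9] [-1.1  0.9  1.6  1.1  1.4  2.2] q6f -0.96 m 0.96
cup 60 [ 433.6 -520.9  173.9] [-1.   0.9  1.5  0.9  1.6  2.2] q6f -0.95 m 1.12
cup 75 [ 469.3 -535.7  173.9] [-1.   1.   1.3  0.8  1.7  2.2] q6f -0.98 m 0.96
cup 90 [ 507.5 -540.7  173.9] [-0.9  1.1  1.2  0.6  1.9  2.1] q6f -1.05 m 0.8
cupup -60 [ 433.6 -265.1  278.9] [-0.4  0.5  2.2  4.   0.8  1.2] q6f -1.92 m 0.39
cupup -45 [ 403.  -288.5  278.9] [-0.6  0.5  2.2  3.4  0.7  1.5] q6f -1.68 m 0.33
cupup -30 [ 379.6 -319.1  278.9] [-0.8  0.5  2.2  2.8  0.8  1.7] q6f
[... 2503 characters left out ...]
.9] [-0.1  0.6  2.6  3.5  1.2  1.6] q6f -1.54 m -0.02
matup -15 [ 297.3 -113.8  236.9] [-0.5  0.6  2.6  2.9  1.2  1.5] q6f -1.6 m -0.04
matup 0 [ 292.3 -152.   236.9] [-0.8  0.6  2.6  2.4  1.1  1.6] q6f -1.59 m 0.02
matup 15 [ 297.3 -190.2  236.9] [-0.9  0.6  2.5  1.9  1.1  1.7] q6f -1.46 m 0.13
matup 30 [ 312.1 -225.9  236.9] [-1.   0.6  2.3  1.5  1.1  1.8] q6f -1.3 m 0.27
matup 45 [ 335.5 -256.5  236.9] [-1.   0.6  2.2  1.3  1.2  1.9] q6f -1.19 m 0.41
matup 60 [ 366.1 -279.9  236.9] [-0.9  0.7  2.   1.   1.3  2. ] q6f -1.13 m 0.55
matup 75 [ 401.8 -294.7  236.9] [-0.8  0.7  1.9  0.9  1.5  2. ] q6f -1.12 m 0.69
matup 90 [ 440.  -299.7  236.9] [-0.8  0.7  1.8  0.7  1.6  2. ] q6f -1.13 m 0.81
```

Run:
```python
from wp import *
p=viewer.get_image("top");W=cloud(p);p2=viewer.get_image("scene");W2=cloud(p2)
for C in (W,W2):
  m=(C[...,2]>58)&(C[...,1]<-380)&(C[...,1]>-1000)&(C[...,0]>150)&(C[...,0]<800)&(np.hypot(C[...,0]-507,C[...,1]+393)>40)
  Q=C[m]; 
  for a,b in((150,300),(300,400),(400,500),(500,600),(600,700),(700,800)):
    s=Q[(Q[:,0]>a)&(Q[:,0]<b)]
    print(a,len(s),np.percentile(s[:,1],[99]) if len(s) else '',s[:,2].max() if len(s) else '')
```

```text
150 0  
300 2411 [-556.3] 187.21882943897515
400 4998 [-556.2] 188.22699992862482
500 4941 [-556.2] 188.16357202155135
600 2230 [-556.5] 188.6239713793685
700 0  
150 0  
300 1012 [-558.8] 187.46341403642836
400 3719 [-558.8] 187.42783995867333
500 4862 [-558.9] 187.8459010313328
600 5441 [-559.1] 187.46824276533755
700 0
```

```bash
cat >> wp.py <<'E'
from scipy.spatial.transform import Slerp
def chk(P0,R0,P1,R1,n=12,show=True):
    S=Slerp([0,1],Ro.concatenate([R0,R1])); out=[]
    for k in np.linspace(0,1,n+1): out.append(ik(P0+(P1-P0)*k,S(k)))
    m=min(marg(q) for q in out); dq=max(np.abs(out[i+1]-out[i]).max() for i in range(n)) if m>-8 else 9
    if show: print('minmarg',round(m,3),'max step dq',round(dq,3)); 
    return out
def rows(P0,R0,P1,R1,n,show=True):
    """n equal tool-frame rows from pose0 to pose1"""
    rv=(R0.inv()*R1).as_rotvec(degrees=True)/n; R=R0
    dw=(P1-P0)/n; print('turn/row',np.round(rv,2),np.round(np.linalg.norm(rv),1))
    for i in range(n):
        t=R.inv().apply(dw)/1000; print('  row',i+1,np.round(t,4)); R=R*Ro.from_rotvec(rv,degrees=True)
def now():
    o=ctrl.get_obs(); return np.array(o["ee_pos"]),Ro.from_rotvec(o["orientation"])
E
python3 - <<'E'
from wp import *
P0,R0=now()
R1=tool(15,25,0,1); z=R1.as_matrix()[:,2]
for Pm in([400,-300,420],[350,-350,400],[400,-350,350]):
    Pm=np.array(Pm,float); o=chk(P0,R0,Pm,R1,14); print(np.round(o[::3],2).tolist())
pre=cup-163*z-110*z; print('pre',pre); o=chk(Pm,R1,pre,R1); o=chk(pre,R1,cup-163*z,R1)
print((R0.inv()*R1).as_rotvec(degrees=True))
E
```

```text
minmarg 0.505 max step dq 0.154
[[-0.3, 0.33, 1.75, -0.43, 1.33, -1.65], [-0.44, 0.33, 1.74, -0.03, 1.44, -1.4], [-0.6, 0.32, 1.78, 0.38, 1.43, -1.14], [-0.74, 0.3, 1.87, 0.78, 1.32, -0.91], [-0.84, 0.27, 1.99, 1.2, 1.13, -0.72]]
minmarg 0.512 max step dq 0.141
[[-0.3, 0.33, 1.75, -0.43, 1.33, -1.65], [-0.47, 0.33, 1.75, -0.04, 1.42, -1.42], [-0.65, 0.32, 1.8, 0.36, 1.42, -1.19], [-0.83, 0.32, 1.88, 0.75, 1.35, -0.98], [-0.97, 0.3, 1.99, 1.15, 1.21, -0.8]]
minmarg 0.545 max step dq 0.168
[[-0.3, 0.33, 1.75, -0.43, 1.33, -1.65], [-0.46, 0.36, 1.74, -0.03, 1.41, -1.41], [-0.63, 0.38, 1.78, 0.37, 1.39, -1.18], [-0.78, 0.39, 1.86, 0.78, 1.28, -0.99], [-0.9, 0.41, 1.96, 1.22, 1.13, -0.85]]
pre [ 268.5 -457.   220.4]
minmarg 0.541 max step dq 0.03
minmarg 0.605 max step dq 0.017
[-117.7   36.2  123. ]
```

Run:
```python
from wp import *
P0,R0=now()
R1=tool(15,25,0,1); z=R1.as_matrix()[:,2];pre=cup-273*z
o=chk(P0,R0,P0,R1,18);rows(P0,R0,P0,R1,18,False) if 0 else None
print((R0.inv()*R1).as_rotvec(degrees=True)/18)
Pm=np.array([300,-400,400.]);o=chk(P0,R1,Pm,R1);o=chk(Pm,R1,pre,R1)
print(R1.inv().apply(Pm-P0),R1.inv().apply(pre-Pm))
```

```text
minmarg 0.537 max step dq 0.164
[-6.5  2.   6.8]
minmarg 0.499 max step dq 0.055
minmarg 0.552 max step dq 0.036
[-129.7  143.7 -212.3] [-181.9   46.9   35. ]
```

```bash
python3 -m handwheel '[{"gripper":0,"tx":0,"ty":0,"tz":0,"rx":-6.54,"ry":2.01,"rz":6.83},{"gripper":0,"tx":0,"ty":0,"tz":0,"rx":-6.54,"ry":2.01,"rz":6.83},{"gripper":0,"tx":0,"ty":0,"tz":0,"rx":-6.54,"ry":2.01,"rz":6.83},{"gripper":0,"tx":0,"ty":0,"tz":0,"rx":-6.54,"ry":2.01,"rz":6.83},{"gripper":0,"tx":0,"ty":0,"tz":0,"rx":-6.54,"ry":2.01,"rz":6.83},{"gripper":0,"tx":0,"ty":0,"tz":0,"rx":-6.54,"ry":2.01,"rz":6.83},{"gripper":0,"tx":0,"ty":0,"tz":0,"rx":-6.54,"ry":2.01,"rz":6.83},{"gripper":0,"tx":0,"ty":0,"tz":0,"rx":-6.54,"ry":2.01,"rz":6.83}]'
python3 -m handwheel '[{"gripper":0,"tx":0,"ty":0,"tz":0,"rx":-6.54,"ry":2.01,"rz":6.83},{"gripper":0,"tx":0,"ty":0,"tz":0,"rx":-6.54,"ry":2.01,"rz":6.83},{"gripper":0,"tx":0,"ty":0,"tz":0,"rx":-6.54,"ry":2.01,"rz":6.83},{"gripper":0,"tx":0,"ty":0,"tz":0,"rx":-6.54,"ry":2.01,"rz":6.83},{"gripper":0,"tx":0,"ty":0,"tz":0,"rx":-6.54,"ry":2.01,"rz":6.83},{"gripper":0,"tx":0,"ty":0,"tz":0,"rx":-6.54,"ry":2.01,"rz":6.83},{"gripper":0,"tx":0,"ty":0,"tz":0,"rx":-6.54,"ry":2.01,"rz":6.83},{"gripper":0,"tx":0,"ty":0,"tz":0,"rx":-6.54,"ry":2.01,"rz":6.83}]'
python3 - <<'E'
from wp import *
P0,R0=now();R1=tool(15,25,0,1);print(P0,ctrl.get_obs()["qpos"],(R0.inv()*R1).as_rotvec(degrees=True))
E
```

```text
t: 19.12
ee_pos: [501.2, -197.9, 428.3]
orientation: [-1.558, -2.252, -0.586]
ft_force: [-0.3, 0.6, -0.5]
width: 87.8
t: 20.12
ee_pos: [500.8, -198.1, 428.2]
orientation: [-2.443, -0.791, -1.457]
ft_force: [-0.0, 0.8, -0.0]
width: 87.9
[ 500.8 -198.1  428.2] [-0.6  0.3  2.   1.4  0.9 -0.6] [-12.6   4.2  13.4]
```

Finishing the turn, then moving back toward the standoff.

```bash
python3 -m handwheel '[{"gripper":0,"tx":0,"ty":0,"tz":0,"rx":-6.3,"ry":2.1,"rz":6.7},{"gripper":0,"tx":0,"ty":0,"tz":0,"rx":-6.3,"ry":2.1,"rz":6.7},{"gripper":0,"tx":-0.026,"ty":0.029,"tz":-0.042,"rx":0,"ry":0,"rz":0},{"gripper":0,"tx":-0.026,"ty":0.029,"tz":-0.042,"rx":0,"ry":0,"rz":0},{"gripper":0,"tx":-0.026,"ty":0.029,"tz":-0.043,"rx":0,"ry":0,"rz":0},{"gripper":0,"tx":-0.026,"ty":0.029,"tz":-0.043,"rx":0,"ry":0,"rz":0},{"gripper":0,"tx":-0.026,"ty":0.028,"tz":-0.043,"rx":0,"ry":0,"rz":0},{"gripper":0,"tx":0,"ty":0,"tz":0,"rx":0,"ry":0,"rz":0}]'
python3 - <<'E'
from wp import *
P0,R0=now();R1=tool(15,25,0,1);print(P0,np.round(ctrl.get_obs()["qpos"],2),(R0.inv()*R1).as_rotvec(degrees=True))
# re-measure the cup
for n in("top","scene"):
  p=viewer.get_image(n);save(p,"h_"+n)
  C=cloud(p);d=np.hypot(C[...,0]-507,C[...,1]+393);m=(d<60)&(C[...,2]>130)&(C[...,2]<142);Q=C[m]
  if len(Q)>20:
    A=np.c_[2*Q[:,:2],np.ones(len(Q))];s=np.linalg.lstsq(A,(Q[:,:2]**2).sum(1),rcond=None)[0];print(n,len(Q),s[:2],np.sqrt(s[2]+s[0]**2+s[1]**2))
z=R1.as_matrix()[:,2];pre=cup-273*z;print('to pre',R1.inv().apply(pre-P0))
E
```

```text
t: 21.12
ee_pos: [298.4, -405.3, 400.0]
orientation: [-2.518, -0.333, -1.602]
ft_force: [1.1, -0.4, -0.7]
width: 88.0
[ 298.4 -405.3  400. ] [-1.2  0.3  2.   1.3  1.2 -0.7] [0.  0.1 0.1]
top 138 [ 505.8 -392.1] 30.619404459219616
scene 192 [ 509.9 -394.4] 30.5973268674889
to pre [-180.7   42.3   37.6]
```

View pics/h_scene.png

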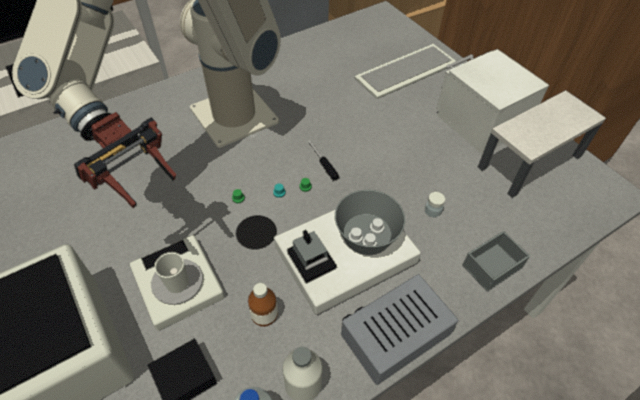

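```bash
python3 -m handwheel '[{"gripper":0,"tx":-0.036,"ty":0.008,"tz":0.007,"rx":0,"ry":0,"rz":0},{"gripper":0,"tx":-0.036,"ty":0.0085,"tz":0.007,"rx":0,"ry":0,"rz":0},{"gripper":0,"tx":-0.036,"ty":0.0085,"tz":0.007,"rx":0,"ry":0,"rz":0},{"gripper":0,"tx":-0.036,"ty":0.0085,"tz":0.007,"rx":0,"ry":0,"rz":0},{"gripper":0,"tx":-0.036,"ty":0.0085,"tz":0.007,"rx":0,"ry":0,"rz":0},{"gripper":0,"tx":0,"ty":0,"tz":0,"rx":0,"ry":0,"rz":0}]'
python3 - <<'E'
from wp import *
P0,R0=now();R1=tool(15,25,0,1);print(P0,np.round(ctrl.get_obs()["qpos"],2),(R0.inv()*R1).as_rotvec(degrees=True))
for n in("top","scene"):
  p=viewer.get_image(n);save(p,"i_"+n,(60,150,260,330) if n=="scene" else (360,140,560,400),2.2)
z=R1.as_matrix()[:,2];c=np.array([508,-393.2,105]);print('to grasp',R1.inv().apply(c-163*z-P0))
E
```

```text
t: 21.98
ee_pos: [270.2, -453.9, 220.5]
orientation: [-2.509, -0.339, -1.596]
ft_force: [-0.3, -0.4, 0.8]
width: 87.9
[ 270.2 -453.9  220.5] [-1.3  0.7  2.   1.4  1.2 -1.1] [-0.6  0.   0. ]
to grasp [ -1.    2.9 108.3]
```

View pics/i_scene.png

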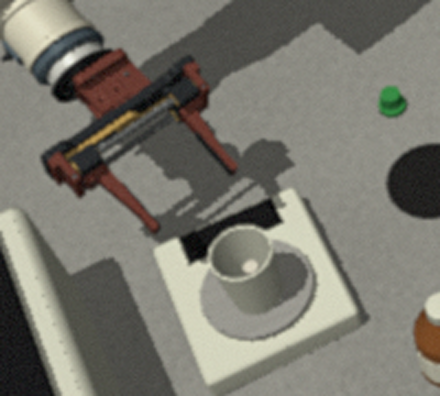

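View pics/i_top.png

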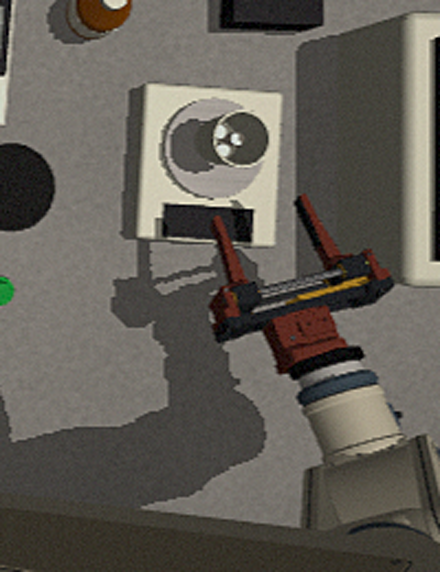

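The jaws are lined up on the cup. In the top crop the fingers at (218,220) and (300,200) straddle the axis to the cup at (235,137). I'll advance.

```bash
python3 -m handwheel '[{"gripper":0,"tx":-0.001,"ty":0.003,"tz":0.02,"rx":0,"ry":0,"rz":0},{"gripper":0,"tx":0,"ty":0,"tz":0.03,"rx":0,"ry":0,"rz":0},{"gripper":0,"tx":0,"ty":0,"tz":0.03,"rx":0,"ry":0,"rz":0},{"gripper":0,"tx":0,"ty":0,"tz":0.018,"rx":0,"ry":0,"rz":0},{"gripper":0,"tx":0,"ty":0,"tz":0.008,"rx":0,"ry":0,"rz":0},{"gripper":0,"tx":0,"ty":0,"tz":0,"rx":0,"ry":0,"rz":0}]'
python3 - <<'E'
from wp import *
P0,R0=now();R1=tool(15,25,0,1);print(P0,(R0.inv()*R1).as_rotvec(degrees=True),ctrl.get_obs()["ft_force"])
for n in("top","scene"):
  p=viewer.get_image(n);save(p,"j_"+n,(60,200,260,330) if n=="scene" else (400,140,560,280),3)
z=R1.as_matrix()[:,2];c=np.array([508,-393.2,105]);print('to grasp',R1.inv().apply(c-163*z-P0))
E
```

```text
t: 22.82
ee_pos: [362.7, -432.5, 176.7]
orientation: [-2.511, -0.342, -1.6]
ft_force: [-0.6, 0.8, 0.2]
width: 88.0
[ 362.7 -432.5  176.7] [-0.4 -0.   0.2] [-0.6  0.8  0.2]
to grasp [-1.3 -0.3  3.7]
```

View pics/j_scene.png

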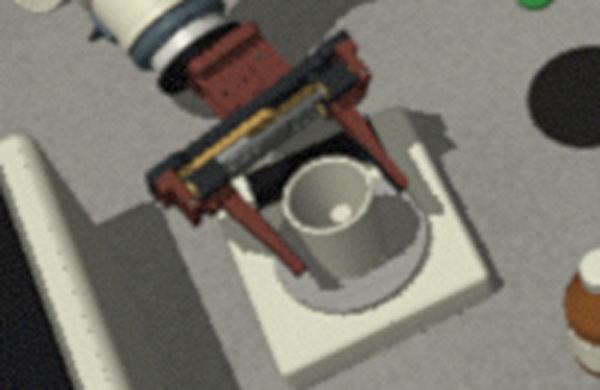

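View pics/j_top.png

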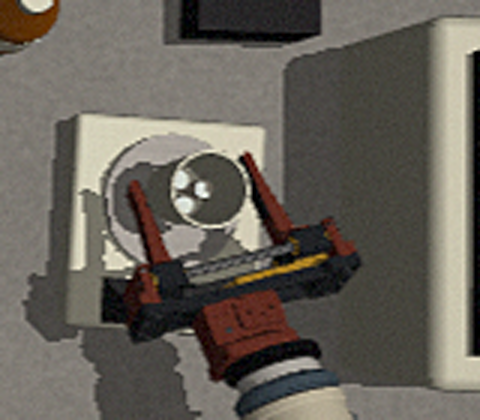

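```bash
python3 -m handwheel '[{"gripper":0,"tx":-0.001,"ty":0,"tz":0.004,"rx":0,"ry":0,"rz":0},{"gripper":0.3,"tx":0,"ty":0,"tz":0,"rx":0,"ry":0,"rz":0},{"gripper":1,"tx":0,"ty":0,"tz":0,"rx":0,"ry":0,"rz":0},{"gripper":1,"tx":0,"ty":0,"tz":0,"rx":0,"ry":0,"rz":0},{"gripper":1,"tx":0,"ty":0,"tz":0,"rx":0,"ry":0,"rz":0},{"gripper":1,"tx":0,"ty":0,"tz":0,"rx":0,"ry":0,"rz":0}]'
python3 - <<'E'
from wp import *
P0,R0=now();R1=tool(15,25,0,1);print(P0,(R0.inv()*R1).as_rotvec(degrees=True),ctrl.get_obs()["ft_force"],ctrl.get_obs()["width"])
print('up100',R1.inv().apply([0,0,110]))
E
```

```text
t: 23.68
ee_pos: [365.4, -432.1, 174.1]
orientation: [-2.511, -0.341, -1.601]
ft_force: [1.0, -0.9, 1.6]
width: 61.8
[ 365.4 -432.1  174.1] [-0.4 -0.   0.2] [ 1.  -0.9  1.6] 61.834327809696866
up100 [ 99.7   0.  -46.5]
```

```bash
python3 -m handwheel '[{"gripper":1,"tx":0,"ty":0,"tz":0,"rx":0,"ry":0,"rz":0},{"gripper":1,"tx":0.018,"ty":0,"tz":-0.0085,"rx":0,"ry":0,"rz":0},{"gripper":1,"tx":0.027,"ty":0,"tz":-0.0127,"rx":0,"ry":0,"rz":0},{"gripper":1,"tx":0.03,"ty":0,"tz":-0.014,"rx":0,"ry":0,"rz":0},{"gripper":1,"tx":0.025,"ty":0,"tz":-0.0117,"rx":0,"ry":0,"rz":0},{"gripper":1,"tx":0,"ty":0,"tz":0,"rx":0,"ry":0,"rz":0}]'
python3 - <<'E'
from wp import *
P0,R0=now();R1=tool(15,25,0,1);print(P0,(R0.inv()*R1).as_rotvec(degrees=True),ctrl.get_obs()["ft_force"],ctrl.get_obs()["width"])
for n in("scene",):
  p=viewer.get_image(n);save(p,"k_"+n,(60,150,260,330),3)
z=R1.as_matrix()[:,2]
g=np.array([639.5+15,62+20,212]);Pt=g-163*z
o=chk(P0,R1,Pt,R1,12);print(R1.inv().apply(Pt-P0),Pt,P0+163*z)
for ps in range(0,190,30):
    q=ik(Pt,tool(15,25,ps,1));print(ps,np.round(q,2),round(marg(q),2))
E
```

```text
t: 24.42
ee_pos: [365.2, -431.9, 285.7]
orientation: [-2.512, -0.344, -1.602]
ft_force: [1.3, 0.1, -1.5]
width: 61.8
[ 365.2 -431.9  285.7] [-0.4 -0.   0.4] [ 1.3  0.1 -1.5] 61.84999869584979
minmarg 0.32 max step dq 0.131
[ 107.5 -421.5  242. ] [511.8  43.8 280.9] [ 507.9 -393.7  216.8]
0 [ 0.   0.5  2.2  2.8  0.7 -1.4] 0.37
30 [ 0.   0.5  2.2  2.8  0.7 -0.9] 0.37
60 [ 0.   0.5  2.2  2.8  0.7 -0.4] 0.37
90 [0.  0.5 2.2 2.8 0.7 0.2] 0.37
120 [0.  0.5 2.2 2.8 0.7 0.7] 0.37
150 [0.  0.5 2.2 2.8 0.7 1.2] 0.37
180 [0.  0.5 2.2 2.8 0.7 1.7] 0.37
```

View pics/k_scene.png

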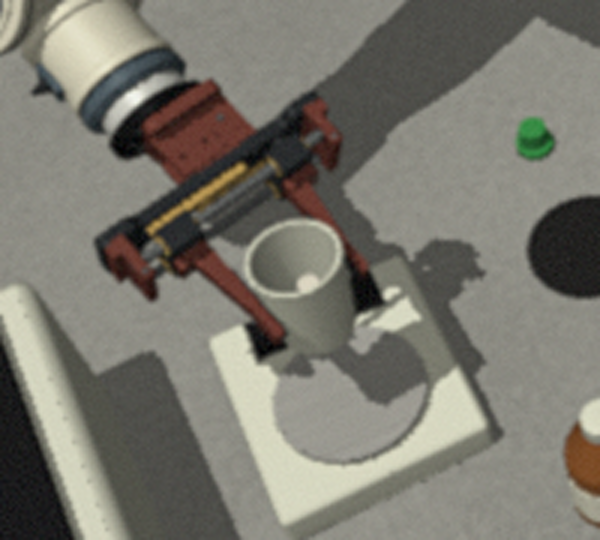

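The cup is held level and the pan is empty. I'll carry it over the bowl.

```bash
python3 -m handwheel '[{"gripper":1,"tx":0.0181,"ty":0,"tz":-0.0085,"rx":0,"ry":0,"rz":0},{"gripper":1,"tx":0.006,"ty":-0.022,"tz":0.0125,"rx":0,"ry":0,"rz":0},{"gripper":1,"tx":0.009,"ty":-0.0351,"tz":0.0202,"rx":0,"ry":0,"rz":0},{"gripper":1,"tx":0.009,"ty":-0.0351,"tz":0.0202,"rx":0,"ry":0,"rz":0},{"gripper":1,"tx":0.009,"ty":-0.0351,"tz":0.0202,"rx":0,"ry":0,"rz":0},{"gripper":1,"tx":0.009,"ty":-0.0351,"tz":0.0202,"rx":0,"ry":0,"rz":0},{"gripper":1,"tx":0.009,"ty":-0.0351,"tz":0.0202,"rx":0,"ry":0,"rz":0},{"gripper":1,"tx":0.009,"ty":-0.0351,"tz":0.0202,"rx":0,"ry":0,"rz":0}]'
python3 -m handwheel '[{"gripper":1,"tx":0.009,"ty":-0.0351,"tz":0.0202,"rx":0,"ry":0,"rz":0},{"gripper":1,"tx":0.009,"ty":-0.0351,"tz":0.0202,"rx":0,"ry":0,"rz":0},{"gripper":1,"tx":0.009,"ty":-0.0351,"tz":0.0202,"rx":0,"ry":0,"rz":0},{"gripper":1,"tx":0.009,"ty":-0.0351,"tz":0.0202,"rx":0,"ry":0,"rz":0},{"gripper":1,"tx":0.006,"ty":-0.025,"tz":0.015,"rx":0,"ry":0,"rz":0},{"gripper":1,"tx":0.003,"ty":-0.012,"tz":0.008,"rx":0,"ry":0,"rz":0},{"gripper":1,"tx":0,"ty":0,"tz":0,"rx":0,"ry":0,"rz":0},{"gripper":1,"tx":0,"ty":0,"tz":0,"rx":0,"ry":0,"rz":0}]'
python3 - <<'E'
from wp import *
P0,R0=now();R1=tool(15,25,0,1);z=R1.as_matrix()[:,2];print(P0,P0+163*z,(R0.inv()*R1).as_rotvec(degrees=True),ctrl.get_obs()["ft_force"],ctrl.get_obs()["width"],np.round(ctrl.get_obs()["qpos"],2))
for n in("scene","top"):
  p=viewer.get_image(n);save(p,"l_"+n,(220,80,460,280) if n=="scene" else (200,80,400,280),3)
g=np.array([639.5+15,62+20,212]);Pt=g-163*z
print(R1.inv().apply(Pt-P0))
E
```

```text
t: 25.48
ee_pos: [444.0, -167.2, 300.5]
orientation: [-2.513, -0.339, -1.595]
ft_force: [0.1, 0.2, -1.5]
width: 61.7
t: 26.48
ee_pos: [505.6, 32.1, 298.1]
orientation: [-2.513, -0.341, -1.597]
ft_force: [0.4, 0.2, -0.7]
width: 61.5
[505.6  32.1 298.1] [648.2  70.3 229.2] [-0.4  0.1  0.2] [ 0.4  0.2 -0.7] 61.54416191576361 [-0.   0.5  2.2  2.7  0.7 -1.4]
[-11.8  -9.7  15.5]
```

View pics/l_scene.png

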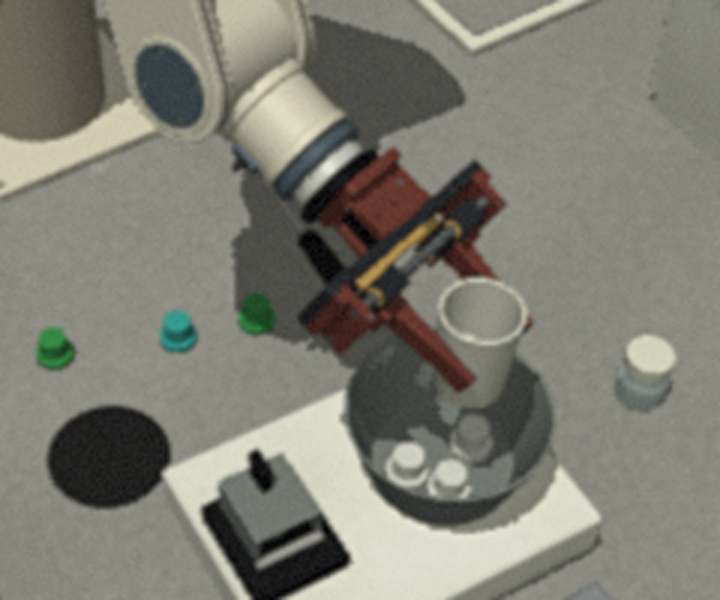

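View pics/l_top.png

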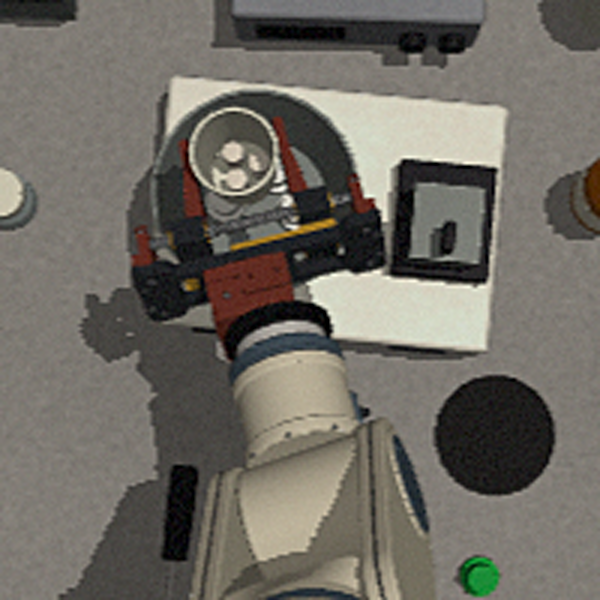

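```bash
python3 -m handwheel '[{"gripper":1,"tx":-0.012,"ty":-0.0097,"tz":0.0155,"rx":0,"ry":0,"rz":0},{"gripper":1,"tx":0,"ty":0,"tz":0,"rx":0,"ry":0,"rz":8},{"gripper":1,"tx":0,"ty":0,"tz":0,"rx":0,"ry":0,"rz":10},{"gripper":1,"tx":0,"ty":0,"tz":0,"rx":0,"ry":0,"rz":10},{"gripper":1,"tx":0,"ty":0,"tz":0,"rx":0,"ry":0,"rz":10},{"gripper":1,"tx":0,"ty":0,"tz":0,"rx":0,"ry":0,"rz":10},{"gripper":1,"tx":0,"ty":0,"tz":0,"rx":0,"ry":0,"rz":10},{"gripper":1,"tx":0,"ty":0,"tz":0,"rx":0,"ry":0,"rz":7}]'
python3 - <<'E'
from wp import *
P0,R0=now();z=R0.as_matrix()[:,2];print(P0,P0+163*z-[639.5,62,0])
for n in("scene","top"):
  p=viewer.get_image(n);save(p,"m_"+n,(220,80,460,280) if n=="scene" else (200,80,400,280),2.5)
E
```

```text
t: 27.58
ee_pos: [512.0, 43.3, 281.7]
orientation: [-1.983, 0.922, -1.063]
ft_force: [-0.5, -0.2, -0.2]
width: 61.5
[512.   43.3 281.7] [ 15.   20.4 212.8]
```

View pics/m_scene.png

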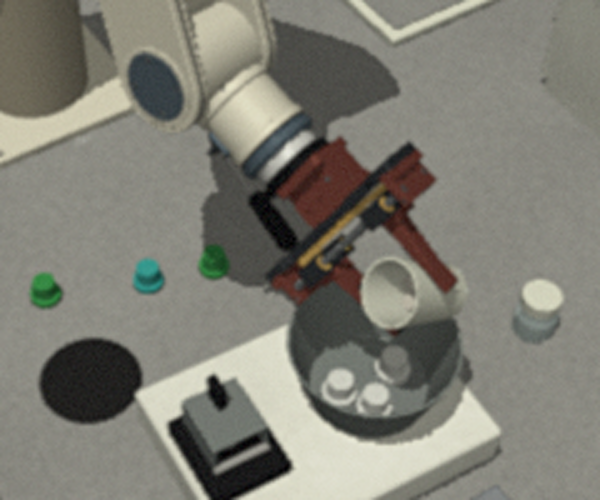

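View pics/m_top.png

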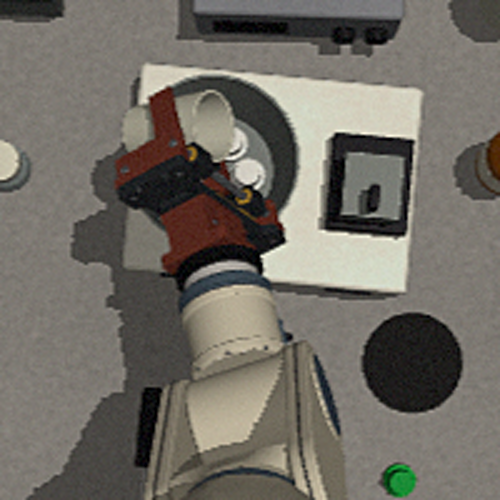

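```bash
python3 -m handwheel '[{"gripper":1,"tx":0,"ty":0,"tz":0,"rx":0,"ry":0,"rz":7},{"gripper":1,"tx":0,"ty":0,"tz":0,"rx":0,"ry":0,"rz":7},{"gripper":1,"tx":0,"ty":0,"tz":0,"rx":0,"ry":0,"rz":7},{"gripper":1,"tx":0,"ty":0,"tz":0,"rx":0,"ry":0,"rz":7},{"gripper":1,"tx":0,"ty":0,"tz":0,"rx":0,"ry":0,"rz":7},{"gripper":1,"tx":0,"ty":0,"tz":0,"rx":0,"ry":0,"rz":7},{"gripper":1,"tx":0,"ty":0,"tz":0,"rx":0,"ry":0,"rz":7},{"gripper":1,"tx":0,"ty":0,"tz":0,"rx":0,"ry":0,"rz":7}]'
python3 - <<'E'
from wp import *
for n in("scene","top"):
  p=viewer.get_image(n);save(p,"n_"+n,(220,80,460,280) if n=="scene" else (200,80,400,280),2.5)
E
```

```text
t: 28.68
ee_pos: [512.1, 43.6, 281.7]
orientation: [-1.233, 1.626, -0.483]
ft_force: [-0.1, -0.2, -0.9]
width: 61.6
```

View pics/n_scene.png

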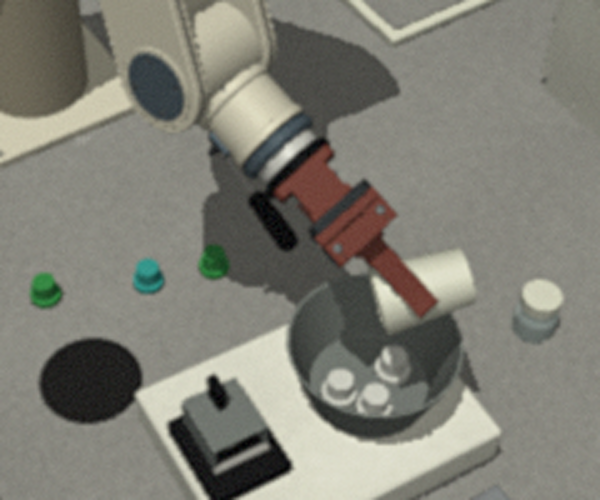

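View pics/n_top.png

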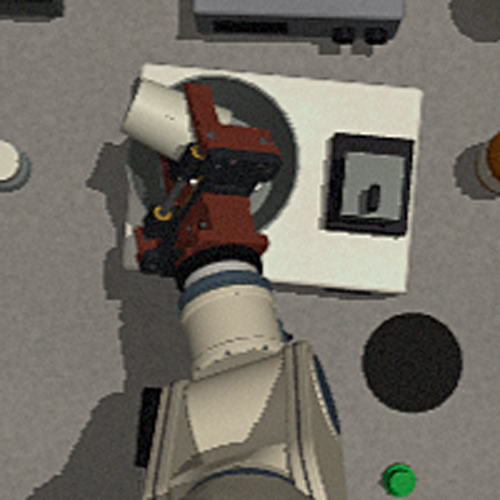

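```bash
python3 -m handwheel '[{"gripper":1,"tx":0,"ty":0,"tz":0,"rx":0,"ry":0,"rz":6},{"gripper":1,"tx":0,"ty":0,"tz":0,"rx":0,"ry":0,"rz":6},{"gripper":1,"tx":0,"ty":0,"tz":0,"rx":0,"ry":0,"rz":6},{"gripper":1,"tx":0,"ty":0,"tz":0,"rx":0,"ry":0,"rz":6},{"gripper":1,"tx":0,"ty":0,"tz":0,"rx":0,"ry":0,"rz":6},{"gripper":1,"tx":0,"ty":0,"tz":0,"rx":0,"ry":0,"rz":6},{"gripper":1,"tx":0,"ty":0,"tz":0,"rx":0,"ry":0,"rz":6},{"gripper":1,"tx":0,"ty":0,"tz":0,"rx":0,"ry":0,"rz":6}]'
python3 - <<'E'
from wp import *
P0,R0=now();print((R0.as_matrix()@tool(15,25,0,1).as_matrix().T@[0,0,1]))
for n in("scene","top"):
  p=viewer.get_image(n);save(p,"o_"+n,(220,80,460,280) if n=="scene" else (200,80,400,280),2.5)
E
```

```text
t: 29.78
ee_pos: [512.2, 43.9, 281.8]
orientation: [-0.46, 1.953, 0.048]
ft_force: [1.1, 0.5, -2.8]
width: 62.0
[-0.7 -0.4 -0.6]
```

View pics/o_scene.png

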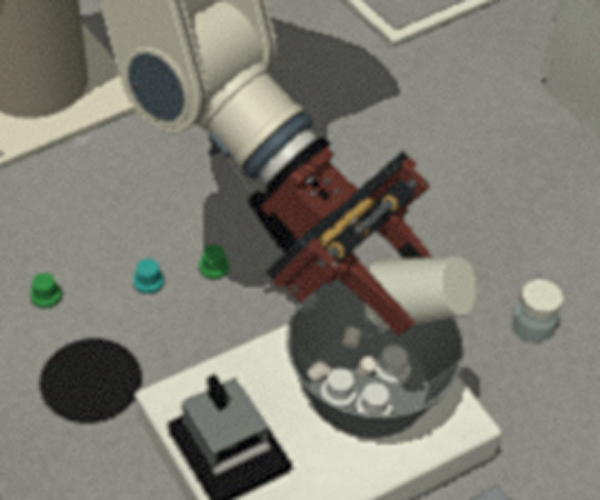

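View pics/o_top.png

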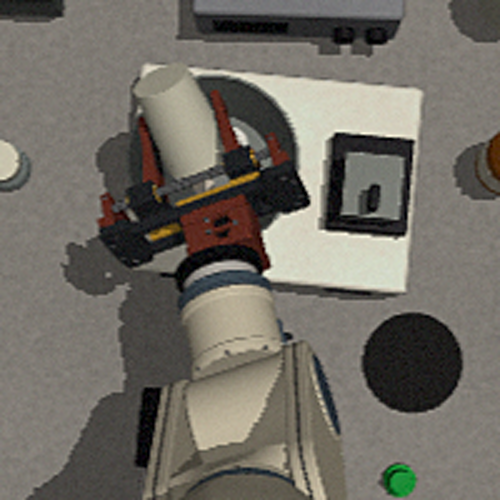

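Pieces are sliding out: three are visible in the bowl at (352,338), (318,370) and (367,363). I'll turn a little further and shake gently.

```bash
python3 -m handwheel '[{"gripper":1,"tx":0,"ty":0,"tz":0,"rx":0,"ry":0,"rz":5},{"gripper":1,"tx":0,"ty":0,"tz":0,"rx":0,"ry":0,"rz":0},{"gripper":1,"tx":0,"ty":0,"tz":0,"rx":0,"ry":0,"rz":0},{"gripper":1,"tx":0.006,"ty":0,"tz":0,"rx":0,"ry":0,"rz":0},{"gripper":1,"tx":-0.006,"ty":0,"tz":0,"rx":0,"ry":0,"rz":0},{"gripper":1,"tx":0.006,"ty":0,"tz":0,"rx":0,"ry":0,"rz":0},{"gripper":1,"tx":-0.006,"ty":0,"tz":0,"rx":0,"ry":0,"rz":0},{"gripper":1,"tx":0,"ty":0,"tz":0,"rx":0,"ry":0,"rz":0}]'
python3 - <<'E'
from wp import *
P0,R0=now();print(P0,(R0.as_matrix()@tool(15,25,0,1).as_matrix().T@[0,0,1]),ctrl.get_obs()["ft_force"],ctrl.get_obs()["width"])
for n in("scene","top"):
  p=viewer.get_image(n);save(p,"p_"+n,(300,150,420,260) if n=="scene" else (220,80,360,200),5)
E
```

```text
t: 30.88
ee_pos: [512.5, 44.3, 282.2]
orientation: [-0.374, 1.972, 0.105]
ft_force: [0.8, -0.6, -0.3]
width: 61.6
[512.5  44.3 282.2] [-0.7 -0.3 -0.6] [ 0.8 -0.6 -0.3] 61.63012166268081
```

View pics/p_scene.png

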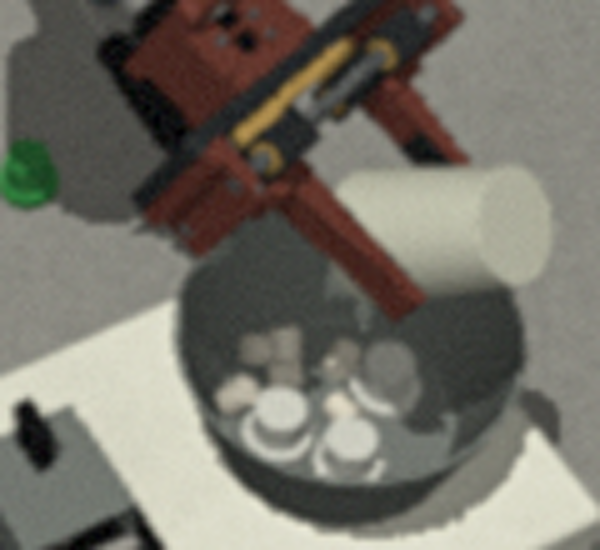

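```bash
python3 -m handwheel '[{"gripper":1,"tx":0,"ty":0,"tz":0,"rx":0,"ry":0,"rz":-10},{"gripper":1,"tx":0,"ty":0,"tz":0,"rx":0,"ry":0,"rz":-10},{"gripper":1,"tx":0,"ty":0,"tz":0,"rx":0,"ry":0,"rz":-10},{"gripper":1,"tx":0,"ty":0,"tz":0,"rx":0,"ry":0,"rz":-10},{"gripper":1,"tx":0,"ty":0,"tz":0,"rx":0,"ry":0,"rz":-10},{"gripper":1,"tx":0,"ty":0,"tz":0,"rx":0,"ry":0,"rz":-10},{"gripper":1,"tx":0,"ty":0,"tz":0,"rx":0,"ry":0,"rz":-10},{"gripper":1,"tx":0,"ty":0,"tz":0,"rx":0,"ry":0,"rz":-10}]'
python3 -m handwheel '[{"gripper":1,"tx":0,"ty":0,"tz":0,"rx":0,"ry":0,"rz":-10},{"gripper":1,"tx":0,"ty":0,"tz":0,"rx":0,"ry":0,"rz":-10},{"gripper":1,"tx":0,"ty":0,"tz":0,"rx":0,"ry":0,"rz":-10},{"gripper":1,"tx":0,"ty":0,"tz":0,"rx":0,"ry":0,"rz":-10},{"gripper":1,"tx":0,"ty":0,"tz":0,"rx":0,"ry":0,"rz":-10},{"gripper":1,"tx":0,"ty":0,"tz":0,"rx":0,"ry":0,"rz":-10},{"gripper":1,"tx":0,"ty":0,"tz":0,"rx":0,"ry":0,"rz":-10},{"gripper":1,"tx":0,"ty":0,"tz":0,"rx":0,"ry":0,"rz":-10}]'
python3 -m handwheel '[{"gripper":1,"tx":0,"ty":0,"tz":0,"rx":0,"ry":0,"rz":-10},{"gripper":1,"tx":0,"ty":0,"tz":0,"rx":0,"ry":0,"rz":-4},{"gripper":1,"tx":0,"ty":0,"tz":0,"rx":0,"ry":0,"rz":0}]'
python3 - <<'E'
from wp import *
P0,R0=now();print(P0,(tool(15,25,0,1).inv()*R0).as_rotvec(degrees=True),np.round(ctrl.get_obs()["qpos"],2))
for n in("scene","top"):
  p=viewer.get_image(n);save(p,"q_"+n,(300,150,420,260) if n=="scene" else (220,90,340,200),5)
E
```

```text
t: 31.98
ee_pos: [512.1, 44.2, 281.7]
orientation: [-1.627, 1.322, -0.775]
ft_force: [0.4, 0.5, -0.4]
width: 61.8
t: 32.98
ee_pos: [512.2, 44.2, 281.8]
orientation: [-2.443, -0.038, -1.507]
ft_force: [-0.1, -0.5, -1.0]
width: 62.0
t: 33.35
ee_pos: [512.1, 44.2, 281.7]
orientation: [-2.511, -0.34, -1.6]
ft_force: [-0.0, -0.5, -0.8]
width: 61.6
[512.1  44.2 281.7] [ 0.4  0.  -0.2] [ 0.   0.5  2.2  2.8  0.7 -1.4]
```

View pics/q_scene.png

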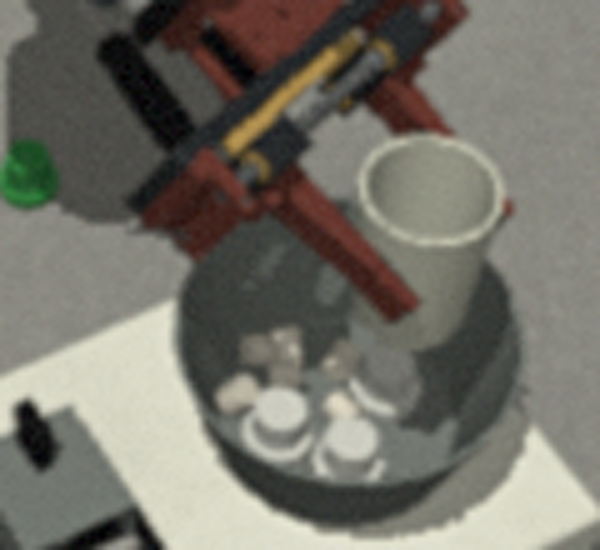

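View pics/q_top.png

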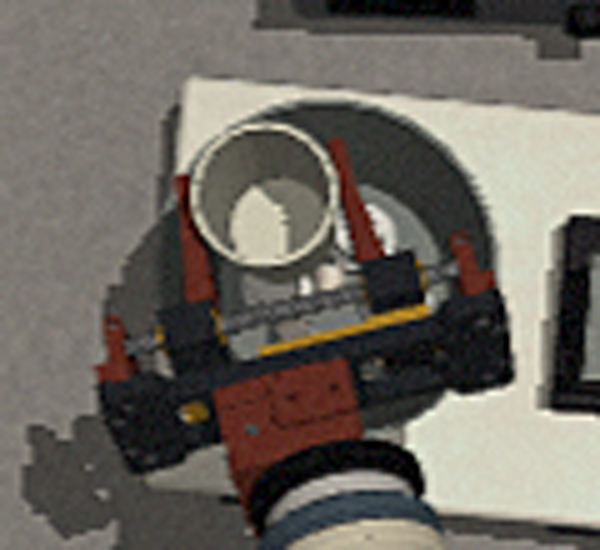

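The cup is empty, and six pieces plus three spacers are in the bowl. Next is the mat.

Run:
```python
from wp import *
P0,R0=now()
for al in(25,30,35):
  R1=tool(al,25,0,1);z=R1.as_matrix()[:,2]
  up=np.array([446,-156,150.])-163*z; dn=np.array([446,-156,57.5])-163*z
  print(al);o=chk(P0,R0,up,R1,12);o=chk(up,R1,dn,R1)
R1=tool(30,25,0,1);z=R1.as_matrix()[:,2];up=np.array([446,-156,150.])-163*z
rows(P0,R0,up,R1,12)
```

```text
25
minmarg 0.204 max step dq 0.097
minmarg 0.241 max step dq 0.023
30
minmarg 0.23 max step dq 0.104
minmarg 0.287 max step dq 0.022
35
minmarg 0.254 max step dq 0.113
minmarg 0.334 max step dq 0.02
turn/row [ 1.1 -0.  -0.5] 1.2
  row 1 [-0.  0. -0.]
  row 2 [-0.  0. -0.]
  row 3 [-0.  0. -0.]
  row 4 [-0.  0. -0.]
  row 5 [-0.  0. -0.]
  row 6 [-0.  0. -0.]
  row 7 [-0.  0. -0.]
  row 8 [-0.  0. -0.]
  row 9 [-0.  0. -0.]
  row 10 [-0.  0. -0.]
  row 11 [-0.  0. -0.]
  row 12 [-0.  0. -0.]
```

```bash
sed -i "s/np.round(t,4)/(1000*t).round(1).tolist()/; s/print('turn\/row',np.round(rv,2)/print('turn\/row',rv.round(2).tolist()/" wp.py
python3 - <<'E'
from wp import *
P0,R0=now()
R1=tool(35,25,0,1);z=R1.as_matrix()[:,2];up=np.array([446,-156,150.])-163*z
rows(P0,R0,up,R1,12)
E
```

```text
turn/row [1.48, -0.0, -0.69] 1.6
  row 1 [-13.7, 18.8, -17.1]
  row 2 [-14.0, 18.1, -17.6]
  row 3 [-14.2, 17.5, -18.1]
  row 4 [-14.4, 16.9, -18.5]
  row 5 [-14.6, 16.2, -18.9]
  row 6 [-14.8, 15.5, -19.4]
  row 7 [-15.0, 14.8, -19.7]
  row 8 [-15.1, 14.1, -20.1]
  row 9 [-15.3, 13.4, -20.5]
  row 10 [-15.5, 12.7, -20.8]
  row 11 [-15.6, 12.0, -21.1]
  row 12 [-15.8, 11.2, -21.4]
```

```bash
python3 -m handwheel '[{"gripper":1,"tx":-0.009,"ty":0.0188,"tz":-0.0193,"rx":1.48,"ry":0,"rz":-0.69},{"gripper":1,"tx":-0.0093,"ty":0.0181,"tz":-0.0198,"rx":1.48,"ry":0,"rz":-0.69},{"gripper":1,"tx":-0.0095,"ty":0.0175,"tz":-0.0203,"rx":1.48,"ry":0,"rz":-0.69},{"gripper":1,"tx":-0.0097,"ty":0.0169,"tz":-0.0207,"rx":1.48,"ry":0,"rz":-0.69},{"gripper":1,"tx":-0.0099,"ty":0.0162,"tz":-0.0211,"rx":1.48,"ry":0,"rz":-0.69},{"gripper":1,"tx":-0.0101,"ty":0.0155,"tz":-0.0216,"rx":1.48,"ry":0,"rz":-0.69},{"gripper":1,"tx":-0.0197,"ty":0.0148,"tz":-0.0175,"rx":1.48,"ry":0,"rz":-0.69},{"gripper":1,"tx":-0.0198,"ty":0.0141,"tz":-0.0179,"rx":1.48,"ry":0,"rz":-0.69}]'
python3 -m handwheel '[{"gripper":1,"tx":-0.02,"ty":0.0134,"tz":-0.0183,"rx":1.48,"ry":0,"rz":-0.69},{"gripper":1,"tx":-0.0202,"ty":0.0127,"tz":-0.0186,"rx":1.48,"ry":0,"rz":-0.69},{"gripper":1,"tx":-0.0203,"ty":0.012,"tz":-0.0189,"rx":1.48,"ry":0,"rz":-0.69},{"gripper":1,"tx":-0.0205,"ty":0.0112,"tz":-0.0192,"rx":1.48,"ry":0,"rz":-0.69},{"gripper":1,"tx":0,"ty":0,"tz":0,"rx":0,"ry":0,"rz":0},{"gripper":1,"tx":0,"ty":0,"tz":0,"rx":0,"ry":0,"rz":0}]'
python3 - <<'E'
from wp import *
P0,R0=now();R1=tool(35,25,0,1);z=R1.as_matrix()[:,2];print(P0,P0+163*z,(R0.inv()*R1).as_rotvec(degrees=True).tolist())
dn=np.array([446,-156,57.5])-163*z;print('to mat',R0.inv().apply(dn-P0),np.round(ctrl.get_obs()["qpos"],2))
for n in("scene","top"):
  p=viewer.get_image(n);save(p,"r_"+n,(200,120,400,280) if n=="scene" else (280,140,440,300),3)
E
```

```text
t: 34.45
ee_pos: [387.2, -146.6, 260.6]
orientation: [-2.371, -0.603, -1.512]
ft_force: [0.7, -0.4, -0.3]
width: 61.7
t: 35.2
ee_pos: [325.4, -240.3, 219.1]
orientation: [-2.295, -0.723, -1.463]
ft_force: [-0.3, -0.6, -0.2]
width: 61.5
[ 325.4 -240.3  219.1] [ 446.4 -155.6  150.2] [-0.0059185683202498075, -0.034030954411046595, -0.023220743438113603]
to mat [-84.3   0.1  38.6] [-1.   0.7  2.2  1.5  1.1 -1.3]
```

View pics/r_scene.png

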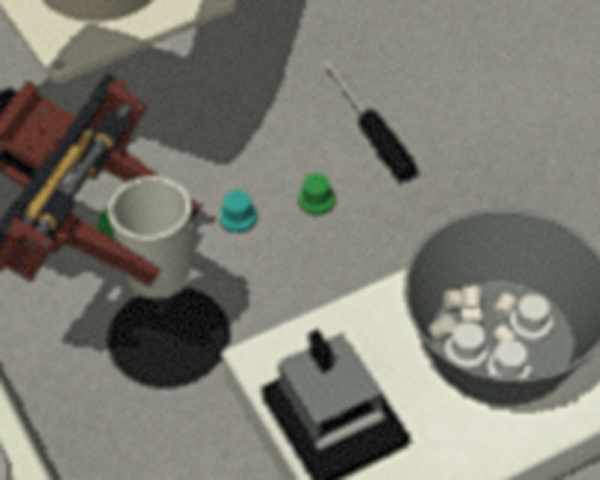

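View pics/r_top.png

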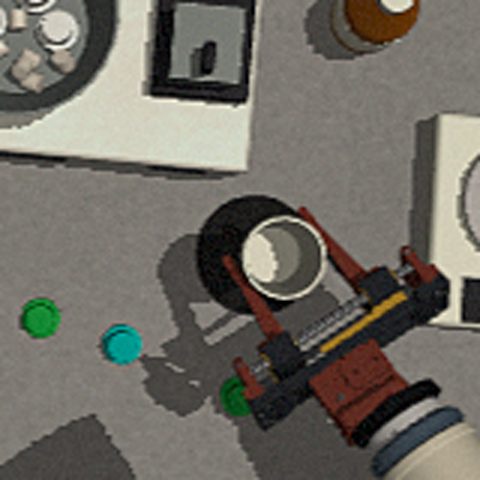

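```bash
python3 -m handwheel '[{"gripper":1,"tx":-0.02,"ty":0,"tz":0.0092,"rx":0,"ry":0,"rz":0},{"gripper":1,"tx":-0.025,"ty":0,"tz":0.0115,"rx":0,"ry":0,"rz":0},{"gripper":1,"tx":-0.02,"ty":0,"tz":0.0092,"rx":0,"ry":0,"rz":0},{"gripper":1,"tx":-0.01,"ty":0,"tz":0.0046,"rx":0,"ry":0,"rz":0},{"gripper":1,"tx":-0.004,"ty":0,"tz":0.0018,"rx":0,"ry":0,"rz":0},{"gripper":1,"tx":0,"ty":0,"tz":0,"rx":0,"ry":0,"rz":0}]'
python3 - <<'E'
from wp import *
P0,R0=now();R1=tool(35,25,0,1);z=R1.as_matrix()[:,2];print(P0+163*z,(R0.inv()*R1).as_rotvec(degrees=True).tolist(),ctrl.get_obs()["ft_force"])
dn=np.array([446,-156,57.5])-163*z;print('to mat',R0.inv().apply(dn-P0))
for n in("scene","top"):
  p=viewer.get_image(n);save(p,"s_"+n,(200,150,320,270) if n=="scene" else (300,170,430,300),4)
E
```

```text
t: 36.05
ee_pos: [325.0, -240.8, 132.3]
orientation: [-2.295, -0.725, -1.463]
ft_force: [-0.4, -0.2, -0.0]
width: 61.9
[ 446.1 -156.1   63.4] [-0.045241722352441845, -0.030001043866714153, 0.0436692359295461] [-0.4 -0.2 -0. ]
to mat [-5.3 -0.1  2.5]
```

View pics/s_scene.png

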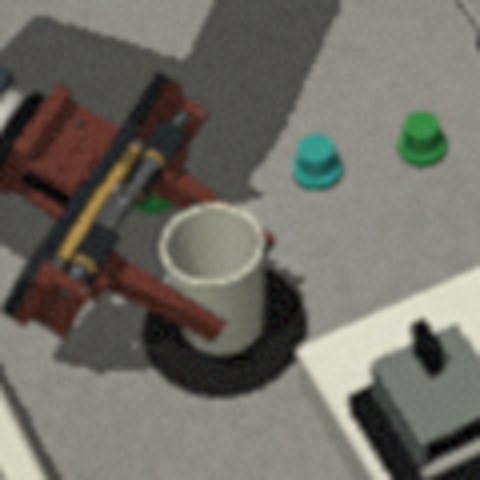

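```bash
python3 -m handwheel '[{"gripper":1,"tx":-0.0036,"ty":0,"tz":0.0017,"rx":0,"ry":0,"rz":0},{"gripper":1,"tx":-0.0009,"ty":0,"tz":0.0004,"rx":0,"ry":0,"rz":0},{"gripper":1,"tx":-0.0009,"ty":0,"tz":0.0004,"rx":0,"ry":0,"rz":0},{"gripper":1,"tx":0,"ty":0,"tz":0,"rx":0,"ry":0,"rz":0}]'
python3 - <<'E'
from wp import *
P0,R0=now();R1=tool(35,25,0,1);z=R1.as_matrix()[:,2];print(P0+163*z,ctrl.get_obs()["ft_force"])
E
```

```text
t: 36.65
ee_pos: [324.9, -241.1, 126.0]
orientation: [-2.295, -0.725, -1.463]
ft_force: [1.4, -0.9, 0.2]
width: 61.2
[ 445.9 -156.3   57.2] [ 1.4 -0.9  0.2]
```

```bash
python3 -m handwheel '[{"gripper":1,"tx":-0.0009,"ty":0,"tz":0.0004,"rx":0,"ry":0,"rz":0},{"gripper":1,"tx":0,"ty":0,"tz":0,"rx":0,"ry":0,"rz":0}]'
python3 - <<'E'
from wp import *
P0,R0=now();R1=tool(35,25,0,1);z=R1.as_matrix()[:,2];print(P0+163*z,ctrl.get_obs()["ft_force"])
E
```

```text
t: 36.9
ee_pos: [325.0, -241.0, 125.5]
orientation: [-2.293, -0.724, -1.466]
ft_force: [-1.5, -0.7, 6.6]
width: 61.7
[ 446.  -156.3   56.7] [-1.5 -0.7  6.6]
```

Contact felt (6.6 N). I'll release and back away along the tool.

```bash
python3 -m handwheel '[{"gripper":1,"tx":0.0004,"ty":0,"tz":-0.0002,"rx":0,"ry":0,"rz":0},{"gripper":0.2,"tx":0,"ty":0,"tz":0,"rx":0,"ry":0,"rz":0},{"gripper":0,"tx":0,"ty":0,"tz":0,"rx":0,"ry":0,"rz":0},{"gripper":0,"tx":0,"ty":0,"tz":0,"rx":0,"ry":0,"rz":0},{"gripper":0,"tx":0,"ty":0,"tz":0,"rx":0,"ry":0,"rz":0},{"gripper":0,"tx":0,"ty":0,"tz":-0.01,"rx":0,"ry":0,"rz":0}]'
python3 - <<'E'
from wp import *
print(ctrl.get_obs()["width"])
for n in("scene","top"):
  p=viewer.get_image(n);save(p,"t_"+n,(200,150,320,270) if n=="scene" else (300,170,430,300),4)
E
```

```text
t: 37.65
ee_pos: [317.3, -246.0, 129.6]
orientation: [-2.295, -0.726, -1.462]
ft_force: [-0.6, -1.0, 0.4]
width: 87.7
87.66587249487084
```

View pics/t_scene.png

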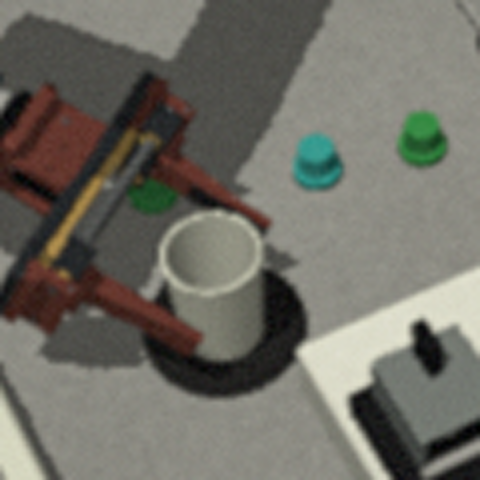

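View pics/t_top.png

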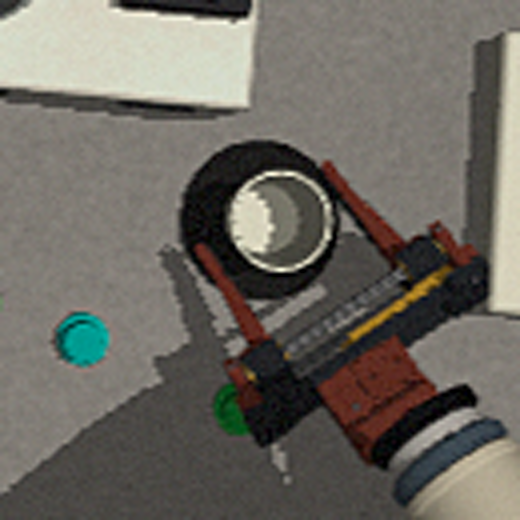

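Run:
```python
from wp import *
P0,R0=now();z=R0.as_matrix()[:,2]
Pa=P0-85*z; o=chk(P0,R0,Pa,R0); Pb=Pa+[40,0,200]; o=chk(Pa,R0,Pb,R0)
ya=np.radians(86.4);yt=np.array([np.cos(ya),np.sin(ya),0]);zt=np.array([0,0,-1.]);RD=Ro.from_matrix(np.stack([np.cross(yt,zt),yt,zt],1))
for Pc in(Pb,Pb+[50,100,30],Pb+[120,0,50],Pb+[150,0,50],Pb+[100,0,0]):
    o=chk(Pb,R0,Pc,RD,16)
print(Pa,Pb,R0.inv().apply(Pb-Pa)); rv=(R0.inv()*RD).as_rotvec(degrees=True);print(rv.tolist())
Pg=Pb+[100,0,0]; print('t', chk(Pb,R0,Pg,R0,show=True)[0].round(2), R0.inv().apply(Pg-Pb)); o=chk(Pg,R0,Pg,RD,17)
```

```text
minmarg 0.365 max step dq 0.02
minmarg 0.358 max step dq 0.046
minmarg 0.223 max step dq 0.093
minmarg 0.411 max step dq 0.086
minmarg 0.396 max step dq 0.08
minmarg 0.411 max step dq 0.078
minmarg 0.372 max step dq 0.086
[ 253.8 -290.9  165.9] [ 293.8 -290.9  365.9] [195.1  23.1 -54.8]
[77.97901659470635, -27.262310406294432, -122.33883653731115]
minmarg 0.411 max step dq 0.018
t [-1.1  0.3  2.2  1.2  1.3 -0.9] [34.6 57.4 74.3]
minmarg 0.372 max step dq 0.087
```

```bash
python3 -m handwheel '[{"gripper":0,"tx":0,"ty":0,"tz":-0.02,"rx":0,"ry":0,"rz":0},{"gripper":0,"tx":0,"ty":0,"tz":-0.03,"rx":0,"ry":0,"rz":0},{"gripper":0,"tx":0,"ty":0,"tz":-0.035,"rx":0,"ry":0,"rz":0},{"gripper":0,"tx":0.045,"ty":0.005,"tz":-0.014,"rx":0,"ry":0,"rz":0},{"gripper":0,"tx":0.05,"ty":0.006,"tz":-0.014,"rx":0,"ry":0,"rz":0},{"gripper":0,"tx":0.05,"ty":0.006,"tz":-0.014,"rx":0,"ry":0,"rz":0},{"gripper":0,"tx":0.05,"ty":0.006,"tz":-0.013,"rx":0,"ry":0,"rz":0},{"gripper":0.5,"tx":0.017,"ty":0.028,"tz":0.037,"rx":0,"ry":0,"rz":0}]'
python3 -m handwheel '[{"gripper":1,"tx":0.017,"ty":0.028,"tz":0.037,"rx":0,"ry":0,"rz":0},{"gripper":1,"tx":0,"ty":0,"tz":0,"rx":0,"ry":0,"rz":0}]'
python3 - <<'E'
from wp import *
P0,R0=now();print(P0,np.round(ctrl.get_obs()["qpos"],2))
ya=np.radians(86.4);yt=np.array([np.cos(ya),np.sin(ya),0]);zt=np.array([0,0,-1.]);RD=Ro.from_matrix(np.stack([np.cross(yt,zt),yt,zt],1))
o=chk(P0,R0,P0,RD,16);print(((R0.inv()*RD).as_rotvec(degrees=True)/16).round(2).tolist())
P={n:viewer.get_image(n) for n in("scene","top")}
for n,p in P.items():
  save(p,"u_"+n,(200,150,440,290) if n=="scene" else (230,90,400,250),3)
  C=cloud(p); d=np.hypot(C[...,0]-446,C[...,1]+156);m=(d<50)&(C[...,2]>82)&(C[...,2]<95);Q=C[m]
  A=np.c_[2*Q[:,:2],np.ones(len(Q))];s=np.linalg.lstsq(A,(Q[:,:2]**2).sum(1),rcond=None)[0];print(n,'cup rim',len(Q),s[:2],np.sqrt(s[2]+s[0]**2+s[1]**2),Q[:,2].mean())
E
```

```text
t: 38.75
ee_pos: [343.4, -290.7, 369.5]
orientation: [-2.299, -0.728, -1.47]
ft_force: [0.7, -1.1, -0.0]
width: 81.1
t: 39.0
ee_pos: [394.8, -289.4, 365.7]
orientation: [-2.294, -0.729, -1.463]
ft_force: [-0.1, 0.5, 0.4]
width: 61.0
[ 394.8 -289.4  365.7] [-0.9  0.4  2.   1.3  1.2 -0.8]
minmarg 0.375 max step dq 0.092
[4.87, -1.7, -7.63]
scene cup rim 144 [ 448.4 -158.3] 30.70297504011438 86.93777243201832
top cup rim 109 [ 444.7 -156.1] 30.437998797925264 88.72940117780132
```

View pics/u_scene.png

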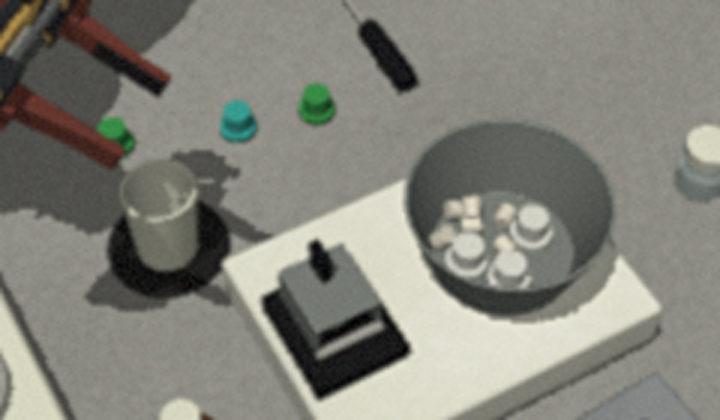

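View pics/u_top.png

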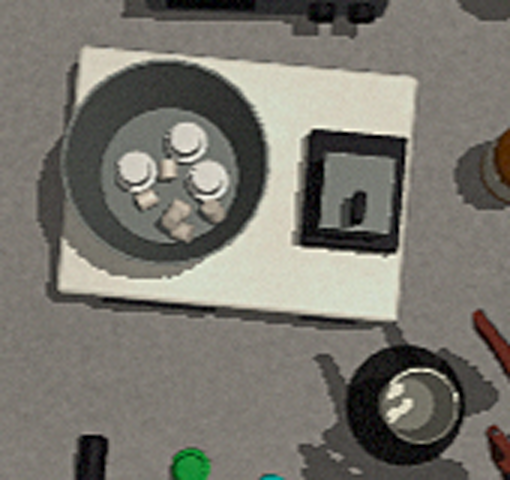

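Six pieces (the most there can be) and three spacers lie in the bowl. The cup stands at (446.5,-157), on the mat's centre. I'll turn the tool to point down.

```bash
python3 -m handwheel '[{"gripper":1,"tx":0,"ty":0,"tz":0,"rx":4.87,"ry":-1.7,"rz":-7.63},{"gripper":1,"tx":0,"ty":0,"tz":0,"rx":4.87,"ry":-1.7,"rz":-7.63},{"gripper":1,"tx":0,"ty":0,"tz":0,"rx":4.87,"ry":-1.7,"rz":-7.63},{"gripper":1,"tx":0,"ty":0,"tz":0,"rx":4.87,"ry":-1.7,"rz":-7.63},{"gripper":1,"tx":0,"ty":0,"tz":0,"rx":4.87,"ry":-1.7,"rz":-7.63},{"gripper":1,"tx":0,"ty":0,"tz":0,"rx":4.87,"ry":-1.7,"rz":-7.63},{"gripper":1,"tx":0,"ty":0,"tz":0,"rx":4.87,"ry":-1.7,"rz":-7.63},{"gripper":1,"tx":0,"ty":0,"tz":0,"rx":4.87,"ry":-1.7,"rz":-7.63}]'
python3 -m handwheel '[{"gripper":1,"tx":0,"ty":0,"tz":0,"rx":4.87,"ry":-1.7,"rz":-7.63},{"gripper":1,"tx":0,"ty":0,"tz":0,"rx":4.87,"ry":-1.7,"rz":-7.63},{"gripper":1,"tx":0,"ty":0,"tz":0,"rx":4.87,"ry":-1.7,"rz":-7.63},{"gripper":1,"tx":0,"ty":0,"tz":0,"rx":4.87,"ry":-1.7,"rz":-7.63},{"gripper":1,"tx":0,"ty":0,"tz":0,"rx":4.87,"ry":-1.7,"rz":-7.63},{"gripper":1,"tx":0,"ty":0,"tz":0,"rx":4.87,"ry":-1.7,"rz":-7.63},{"gripper":1,"tx":0,"ty":0,"tz":0,"rx":4.87,"ry":-1.7,"rz":-7.63},{"gripper":1,"tx":0,"ty":0,"tz":0,"rx":4.87,"ry":-1.7,"rz":-7.63}]'
python3 - <<'E'
from h import *
# guard geometry, from both cameras' clouds
for n in("top","scene"):
  p=viewer.get_image(n);C=cloud(p);im=p["image"].astype(int)
  d=np.hypot(C[...,0]-620,C[...,1]+97)
  m=(d<55)&(C[...,2]>114)&(C[...,2]<124);Q=C[m];r=cv2.minAreaRect(Q[:,:2].astype(np.float32));print(n,'gtop',r,Q[:,2].mean())
  m=(d<50)&(C[...,2]>138)&(C[...,2]<155);Q=C[m];print(' tabtop',len(Q),Q.mean(0),Q.min(0),Q.max(0))
  m=(d<75)&(C[...,2]>70)&(C[...,2]<95);Q=C[m];print(' console',len(Q),cv2.minAreaRect(Q[:,:2].astype(np.float32)),np.median(Q[:,2]))
plan(560,-97,170,yaw=86.4)
E
```

```text
t: 40.1
ee_pos: [391.4, -289.9, 364.8]
orientation: [-1.541, -2.315, -0.945]
ft_force: [0.4, 1.0, -0.5]
width: 0.6
t: 41.1
ee_pos: [391.3, -289.9, 364.7]
orientation: [-0.099, -3.137, -0.001]
ft_force: [0.1, 0.3, -0.1]
width: 0.6
top gtop ((619.88037109375, -96.0710220336914), (57.858360290527344, 64.74300384521484), 86.52948760986328) 118.71467817654128
 tabtop 45 [604.5 -94.8 147.5] [ 593.  -100.3  139.3] [615.3 -90.  152.4]
 console 641 ((627.6773071289062, -96.65016174316406), (85.23906707763672, 100.29357147216797), 86.70988464355469) 80.02882281360806
scene gtop ((623.2139282226562, -98.00691223144531), (58.278438568115234, 65.4054183959961), 85.79155731201172) 118.49827277432719
 tabtop 53 [610.7 -97.8 146.2] [ 596.5 -103.7  139.1] [621.4 -91.5 152. ]
 console 807 ((631.683837890625, -99.47798919677734), (85.03718566894531, 102.78300476074219), 86.61542510986328) 80.05207311218848
t 41.2 tip [ 390.7 -289.   182.9] w 0.0 F [-1.2  0.   0.1] q [-0.7  0.3  2.  -0.   0.9 -2.2]
 shift(mm, present tool axes) [-155.7  203.1   12.8]  after-turn axes [-156.2  202.7   12.9]  turn deg [ 0.1 -0.2 -0.2]
```

```bash
python3 -m handwheel '[{"gripper":1,"tx":-0.025,"ty":0.03,"tz":0,"rx":0,"ry":0,"rz":0},{"gripper":1,"tx":-0.03,"ty":0.04,"tz":0,"rx":0,"ry":0,"rz":0},{"gripper":1,"tx":-0.03,"ty":0.04,"tz":0,"rx":0,"ry":0,"rz":0},{"gripper":1,"tx":-0.03,"ty":0.04,"tz":0,"rx":0,"ry":0,"rz":0},{"gripper":1,"tx":-0.03,"ty":0.04,"tz":0,"rx":0,"ry":0,"rz":0},{"gripper":1,"tx":-0.015,"ty":0.016,"tz":0,"rx":0,"ry":0,"rz":0},{"gripper":1,"tx":0,"ty":0,"tz":0,"rx":0,"ry":0,"rz":0},{"gripper":1,"tx":0,"ty":0,"tz":0,"rx":0,"ry":0,"rz":0}]'
python3 - <<'E'
from h import *
plan(565,-93.5,139,yaw=86.4)
E
```

```text
t: 42.2
ee_pos: [565.1, -95.8, 365.0]
orientation: [-0.106, -3.136, -0.004]
ft_force: [0.7, -0.3, 0.4]
width: 0.7
t 42.2 tip [564.4 -95.3 183. ] w 0.7 F [ 0.7 -0.3  0.4] q [-0.2  0.4  1.8  0.   1.  -1.7]
 shift(mm, present tool axes) [ 0.1  2.1 44. ]  after-turn axes [ 0.2  2.2 44. ]  turn deg [ 0.1 -0.2 -0.3]
```

```bash
python3 -m handwheel '[{"gripper":1,"tx":0,"ty":0.002,"tz":0.02,"rx":0,"ry":0,"rz":0},{"gripper":1,"tx":0,"ty":0,"tz":0.02,"rx":0,"ry":0,"rz":0},{"gripper":1,"tx":0,"ty":0,"tz":0.004,"rx":0,"ry":0,"rz":0},{"gripper":1,"tx":0,"ty":0,"tz":0,"rx":0,"ry":0,"rz":0}]'
python3 - <<'E'
from h import *
plan(565,-93.5,139,yaw=86.4)
for n in("scene","top"):
  p=viewer.get_image(n);save(p,"v_"+n,(240,160,400,280) if n=="scene" else (290,100,410,200),4)
E
```

```text
t: 42.7
ee_pos: [565.8, -93.3, 321.5]
orientation: [-0.105, -3.137, -0.004]
ft_force: [-0.6, -0.8, 0.3]
width: 0.6
t 42.7 tip [565.3 -92.8 139.5] w 0.6 F [-0.6 -0.8  0.3] q [-0.2  0.5  1.8  0.   0.9 -1.7]
 shift(mm, present tool axes) [ 0.8 -0.2  0.5]  after-turn axes [ 0.8 -0.2  0.5]  turn deg [ 0.1 -0.2 -0.2]
```

View pics/v_scene.png

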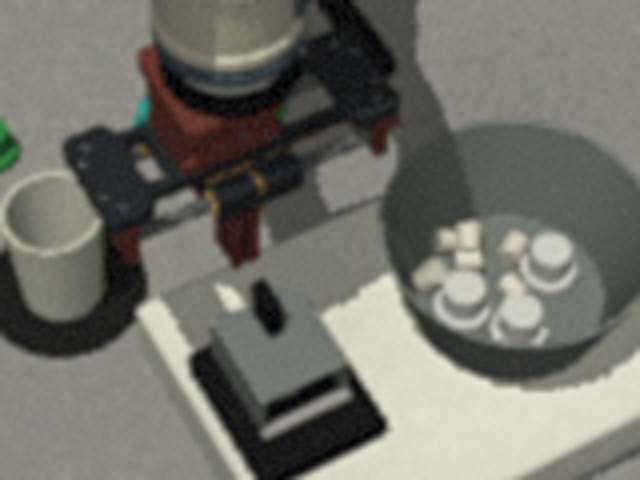

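View pics/v_top.png

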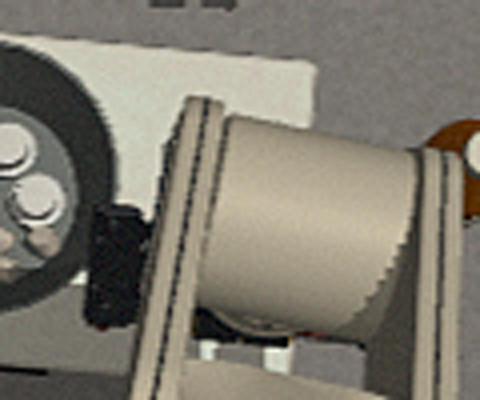

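```bash
python3 -m handwheel '[{"gripper":1,"tx":-0.012,"ty":0,"tz":0,"rx":0,"ry":0,"rz":0},{"gripper":1,"tx":-0.01,"ty":0,"tz":0.001,"rx":0,"ry":0,"rz":0},{"gripper":1,"tx":-0.0105,"ty":0,"tz":-0.0085,"rx":0,"ry":0,"rz":0},{"gripper":1,"tx":-0.012,"ty":0,"tz":-0.0074,"rx":0,"ry":0,"rz":0}]'
python3 - <<'E'
from h import *
plan(565,-93.5,139,yaw=86.4)
for n in("scene",):
  p=viewer.get_image(n);save(p,"w_"+n,(240,160,400,280),4)
E
```

```text
t: 43.3
ee_pos: [611.7, -95.4, 336.6]
orientation: [-0.103, -3.139, -0.004]
ft_force: [0.2, 0.5, 0.3]
width: 0.2
t 43.3 tip [611.5 -95.  154.6] w 0.2 F [0.2 0.5 0.3] q [-0.2  0.5  1.7  0.   1.  -1.7]
 shift(mm, present tool axes) [46.8 -1.2 15.7]  after-turn axes [46.8 -1.  15.6]  turn deg [ 0.1 -0.1 -0.1]
```

View pics/w_scene.png

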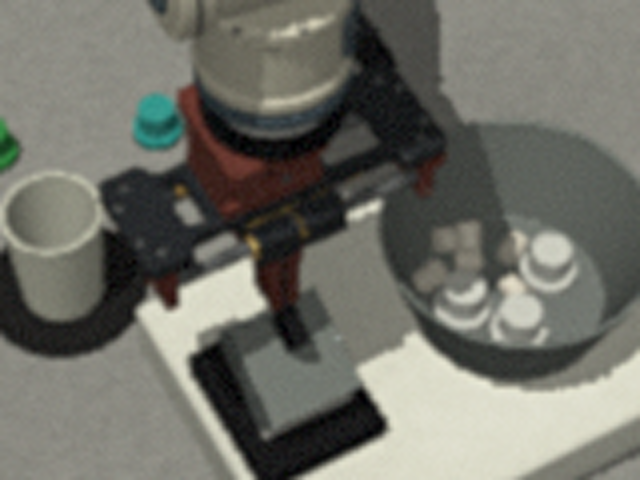

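The guard is lifting with the push on its tab (tab at 290,325 tilting away). I'll continue the arc.

```bash
python3 -m handwheel '[{"gripper":1,"tx":-0.013,"ty":0,"tz":-0.0045,"rx":0,"ry":0,"rz":0},{"gripper":1,"tx":-0.0138,"ty":0,"tz":-0.0025,"rx":0,"ry":0,"rz":0},{"gripper":1,"tx":-0.014,"ty":0,"tz":0,"rx":0,"ry":0,"rz":0},{"gripper":1,"tx":-0.014,"ty":0,"tz":0.002,"rx":0,"ry":0,"rz":0},{"gripper":1,"tx":-0.012,"ty":0,"tz":0.003,"rx":0,"ry":0,"rz":0},{"gripper":1,"tx":0,"ty":0,"tz":0,"rx":0,"ry":0,"rz":0}]'
python3 - <<'E'
from h import *
plan(565,-93.5,139,yaw=86.4)
for n in("scene",):
  p=viewer.get_image(n);save(p,"x_"+n,(240,160,400,280),4)
E
```

```text
t: 44.1
ee_pos: [677.9, -99.8, 337.2]
orientation: [-0.103, -3.137, -0.004]
ft_force: [-0.2, -0.8, -0.2]
width: 0.7
t 44.1 tip [677.4 -99.4 155.2] w 0.7 F [-0.2 -0.8 -0.2] q [-0.2  0.6  1.5  0.   1.  -1.7]
 shift(mm, present tool axes) [113.   -1.1  16.5]  after-turn axes [113.1  -0.8  16.2]  turn deg [ 0.1 -0.2 -0.2]
```

View pics/x_scene.png

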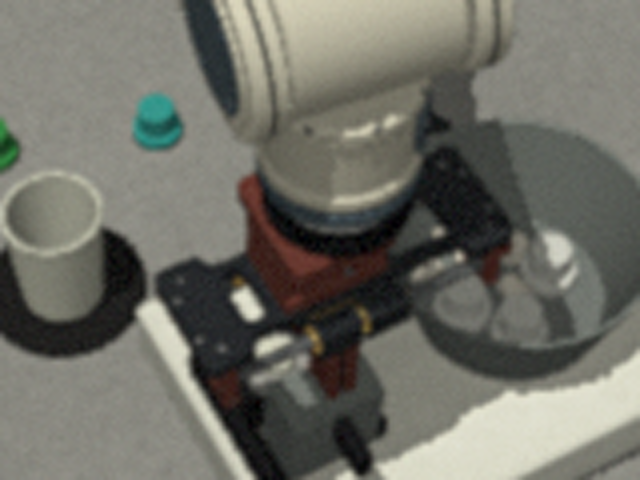

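```bash
python3 -m handwheel '[{"gripper":1,"tx":0.005,"ty":0,"tz":-0.02,"rx":0,"ry":0,"rz":0},{"gripper":1,"tx":0.025,"ty":0,"tz":-0.01,"rx":0,"ry":0,"rz":0},{"gripper":1,"tx":0.03,"ty":0,"tz":0,"rx":0,"ry":0,"rz":0},{"gripper":1,"tx":0.04,"ty":0,"tz":0,"rx":0,"ry":0,"rz":0},{"gripper":1,"tx":0.04,"ty":0,"tz":0,"rx":0,"ry":0,"rz":0},{"gripper":1,"tx":0.04,"ty":0,"tz":0,"rx":0,"ry":0,"rz":0},{"gripper":1,"tx":0,"ty":0,"tz":0,"rx":0,"ry":0,"rz":0}]'
python3 - <<'E'
from h import *
plan(617.5,-96.7,120,yaw=86.4)
for n in("scene","top"):
  p=viewer.get_image(n);save(p,"y_"+n,(240,160,400,280) if n=="scene" else (240,90,400,210),4)
  for d in recognise(p,"start_top")[:2]+recognise(p,"guard_tab")[:1]: 
    u,v=d["xy"][0]*640,d["xy"][1]*400; print(n,d["p"],u,v,px2w(p,u,v,r=1))
  C=cloud(p);im=p["image"].astype(int);d=np.hypot(C[...,0]-617.5,C[...,1]+96.7)
  m=(d<20)&(C[...,2]>96)&(C[...,2]<108);Q=C[m];print(len(Q),Q.mean(0) if len(Q) else '',(Q.max(0)+Q.min(0))/2 if len(Q) else '')
E
```

```text
t: 45.02
ee_pos: [495.1, -87.8, 369.7]
orientation: [-0.104, -3.137, -0.004]
ft_force: [0.6, -0.1, 0.9]
width: 0.8
t 45.02 tip [494.6 -87.4 187.7] w 0.8 F [ 0.6 -0.1  0.9] q [-0.2  0.3  1.9  0.   0.9 -1.7]
 shift(mm, present tool axes) [-122.9   -0.9   67.4]  after-turn axes [-122.8   -1.2   67.7]  turn deg [ 0.1 -0.1 -0.2]
scene 0.34 368.70399999999995 212.67999999999998 [595.3 100.9  70.1]
scene 0.89 323.2 268.68 [ 701.4 -110.2  135.2]
79 [621.3 -98.5 101.3] [620.9 -97.8 100.8]
top 0.72 347.584 124.0 [690.3 -90.5 138.5]
69 [615.7 -95.7 101.5] [615.  -95.8 102. ]
```

View pics/y_scene.png

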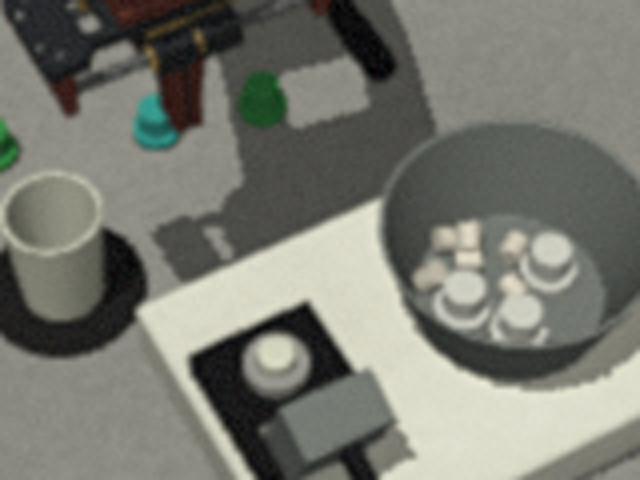

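View pics/y_top.png

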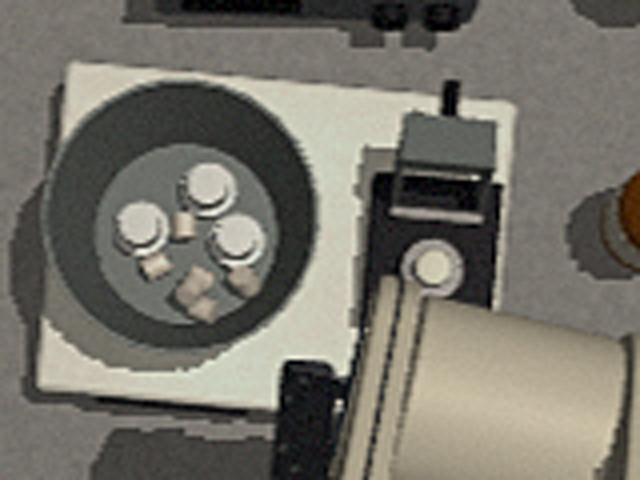

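The guard stands open on its stop, and the button is in view at scene crop (275,355) and top crop (433,265). I'll check the collar height around the button.

Run:
```python
from h import *
for n,c in(("scene",(621,-98)),("top",(615.5,-95.8))):
  p=viewer.get_image(n);C=cloud(p);d=np.hypot(C[...,0]-c[0],C[...,1]-c[1])
  for a,b in((0,6),(6,11),(11,14),(14,17),(17,20),(20,24)):
    Q=C[(d>=a)&(d<b)];print(n,a,b,len(Q),np.percentile(Q[:,2],[10,50,90]))
plan(618,-96.8,120,yaw=86.4)
```

```text
scene 0 6 17 [ 99.3 101.2 103.4]
scene 6 11 56 [ 92.  101.4 103.9]
scene 11 14 31 [ 91.8  94.5 100.7]
scene 14 17 39 [86.2 91.2 94.6]
scene 17 20 86 [79.2 88.7 93.8]
scene 20 24 52 [78.2 81.1 83.7]
top 0 6 17 [ 98.7 102.  104.5]
top 6 11 40 [100.1 102.2 104.5]
top 11 14 37 [ 90.   93.5 100.7]
top 14 17 39 [88.7 92.5 94.5]
top 17 20 36 [89.8 92.2 94. ]
top 20 24 45 [77.8 80.1 82.3]
t 45.42 tip [498.  -87.7 186.3] w 0.2 F [-0.6  0.   0.5] q [-0.2  0.3  1.9  0.   0.9 -1.7]
 shift(mm, present tool axes) [-120.1   -1.    66.1]  after-turn axes [-120.    -1.1   66.3]  turn deg [ 0.1 -0.1 -0.2]
```

```bash
python3 -m handwheel '[{"gripper":1,"tx":-0.035,"ty":0,"tz":0,"rx":0,"ry":0,"rz":0},{"gripper":1,"tx":-0.045,"ty":-0.001,"tz":0,"rx":0,"ry":0,"rz":0},{"gripper":1,"tx":-0.04,"ty":0,"tz":0.01,"rx":0,"ry":0,"rz":0},{"gripper":1,"tx":0,"ty":0,"tz":0.03,"rx":0,"ry":0,"rz":0},{"gripper":1,"tx":0,"ty":0,"tz":0.026,"rx":0,"ry":0,"rz":0},{"gripper":1,"tx":0,"ty":0,"tz":0,"rx":0,"ry":0,"rz":0},{"gripper":1,"tx":0,"ty":0,"tz":0,"rx":0,"ry":0,"rz":0}]'
python3 - <<'E'
from h import *
plan(618,-96.8,102,yaw=86.4)
for n in("scene",):
  p=viewer.get_image(n);save(p,"z_"+n,(240,160,400,280),4)
E
```

```text
t: 46.3
ee_pos: [617.8, -96.9, 302.7]
orientation: [-0.103, -3.138, -0.004]
ft_force: [1.5, -0.7, 0.6]
width: 0.5
t 46.3 tip [617.5 -96.4 120.7] w 0.5 F [ 1.5 -0.7  0.6] q [-0.2  0.5  1.7  0.   0.9 -1.7]
 shift(mm, present tool axes) [-0.3  0.1 18.7]  after-turn axes [-0.2  0.1 18.7]  turn deg [ 0.1 -0.1 -0.2]
```

View pics/z_scene.png

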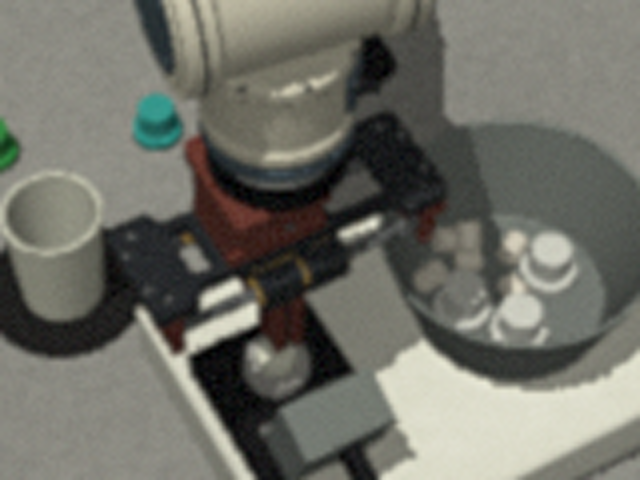

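```bash
python3 -m handwheel '[{"gripper":1,"tx":0,"ty":0,"tz":0.014,"rx":0,"ry":0,"rz":0},{"gripper":1,"tx":0,"ty":0,"tz":0.003,"rx":0,"ry":0,"rz":0},{"gripper":1,"tx":0,"ty":0,"tz":0.002,"rx":0,"ry":0,"rz":0},{"gripper":1,"tx":0,"ty":0,"tz":0.002,"rx":0,"ry":0,"rz":0},{"gripper":1,"tx":0,"ty":0,"tz":0.002,"rx":0,"ry":0,"rz":0},{"gripper":1,"tx":0,"ty":0,"tz":0,"rx":0,"ry":0,"rz":0}]'
python3 -c "
from h import *
plan(618,-96.8,96,yaw=86.4)"
```

```text
t: 47.1
ee_pos: [617.0, -96.7, 279.2]
orientation: [-0.103, -3.137, -0.004]
ft_force: [-3.5, -0.3, 4.3]
width: 0.6
t 47.1 tip [616.6 -96.2  97.2] w 0.6 F [-3.5 -0.3  4.3] q [-0.2  0.6  1.7  0.   0.9 -1.7]
 shift(mm, present tool axes) [-1.  -0.   1.1]  after-turn axes [-1.  -0.   1.2]  turn deg [ 0.1 -0.2 -0.2]
```

```bash
python3 -m handwheel '[{"gripper":1,"tx":0,"ty":0,"tz":0.001,"rx":0,"ry":0,"rz":0},{"gripper":1,"tx":0,"ty":0,"tz":0.001,"rx":0,"ry":0,"rz":0},{"gripper":1,"tx":0,"ty":0,"tz":0,"rx":0,"ry":0,"rz":0},{"gripper":1,"tx":0,"ty":0,"tz":0,"rx":0,"ry":0,"rz":0}]'
python3 -c "
from h import *
plan(618,-96.8,96,yaw=86.4)"
```

```text
t: 47.6
ee_pos: [617.1, -96.7, 278.2]
orientation: [-0.103, -3.138, -0.004]
ft_force: [-7.0, 2.0, 13.1]
width: 0.2
t 47.6 tip [616.7 -96.3  96.2] w 0.2 F [-7.   2.  13.1] q [-0.2  0.6  1.7  0.   0.9 -1.7]
 shift(mm, present tool axes) [-0.9 -0.   0.2]  after-turn axes [-0.9 -0.   0.2]  turn deg [ 0.1 -0.1 -0.2]
```

The force jumped to 13 N and the tip stopped at 96 mm, so the button is at its lower stop. I'll hold briefly, lift, and retreat.

```bash
python3 -m handwheel '[{"gripper":1,"tx":0,"ty":0,"tz":0,"rx":0,"ry":0,"rz":0},{"gripper":1,"tx":0,"ty":0,"tz":0,"rx":0,"ry":0,"rz":0},{"gripper":1,"tx":0,"ty":0,"tz":-0.01,"rx":0,"ry":0,"rz":0},{"gripper":1,"tx":0,"ty":0,"tz":-0.04,"rx":0,"ry":0,"rz":0},{"gripper":1,"tx":0,"ty":0,"tz":-0.05,"rx":0,"ry":0,"rz":0},{"gripper":1,"tx":0.04,"ty":0,"tz":-0.03,"rx":0,"ry":0,"rz":0},{"gripper":1,"tx":0.05,"ty":0.01,"tz":-0.02,"rx":0,"ry":0,"rz":0},{"gripper":1,"tx":0.05,"ty":0.01,"tz":0,"rx":0,"ry":0,"rz":0}]'
python3 -m handwheel '[{"gripper":1,"tx":0.03,"ty":0.04,"tz":0,"rx":0,"ry":0,"rz":0},{"gripper":1,"tx":0,"ty":0.05,"tz":0,"rx":0,"ry":0,"rz":0},{"gripper":1,"tx":0,"ty":0.05,"tz":0,"rx":0,"ry":0,"rz":0},{"gripper":1,"tx":0,"ty":0.05,"tz":0,"rx":0,"ry":0,"rz":0},{"gripper":1,"tx":0,"ty":0.05,"tz":0,"rx":0,"ry":0,"rz":0},{"gripper":1,"tx":0,"ty":0.03,"tz":0,"rx":0,"ry":0,"rz":0},{"gripper":1,"tx":0,"ty":0,"tz":0,"rx":0,"ry":0,"rz":0},{"gripper":1,"tx":0,"ty":0,"tz":0,"rx":0,"ry":0,"rz":0}]'
python3 - <<'E'
from h import *
plan(618,-96.8,102,yaw=86.4)
for n in("scene","top"):
  p=viewer.get_image(n);save(p,"aa_"+n)
  C=cloud(p);c=(621,-98) if n=="scene" else (615.5,-95.8);d=np.hypot(C[...,0]-c[0],C[...,1]-c[1]);Q=C[d<8];print(n,'button top',np.median(Q[:,2]))
  d=np.hypot(C[...,0]-446,C[...,1]+156);m=(d<50)&(C[...,2]>82)&(C[...,2]<95);Q=C[m]
  A=np.c_[2*Q[:,:2],np.ones(len(Q))];s=np.linalg.lstsq(A,(Q[:,:2]**2).sum(1),rcond=None)[0];print('cup rim',s[:2],np.percentile(Q[:,2],[5,95]))
E
```

```text
t: 48.6
ee_pos: [478.6, -67.9, 429.3]
orientation: [0.103, 3.137, 0.003]
ft_force: [-0.0, 0.7, 0.8]
width: 0.2
t: 49.6
ee_pos: [466.9, 202.9, 428.1]
orientation: [-0.103, -3.138, -0.003]
ft_force: [-1.1, 0.0, -0.4]
width: 0.5
t 49.6 tip [466.6 203.3 246.1] w 0.5 F [-1.1  0.  -0.4] q [ 0.4  0.2  1.9  0.   1.1 -1.1]
 shift(mm, present tool axes) [-170.7 -289.5  143.1]  after-turn axes [-169.6 -289.6  144.1]  turn deg [ 0.1 -0.1 -0.1]
scene button top 102.50084762704236
cup rim [ 448.8 -158.3] [82.6 90.8]
top button top 101.5844852071744
cup rim [ 444.6 -156.1] [83.4 92. ]
```

View pics/aa_scene.png

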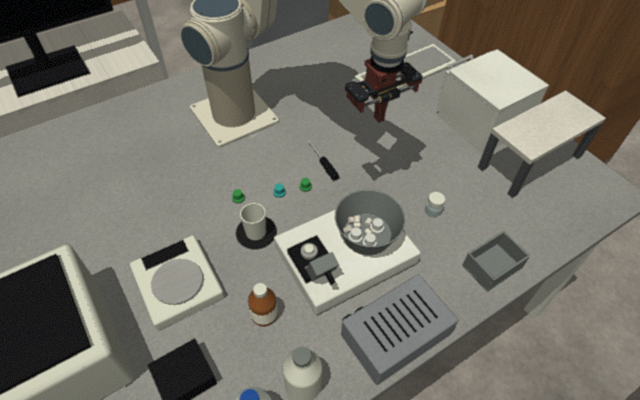

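View pics/aa_top.png

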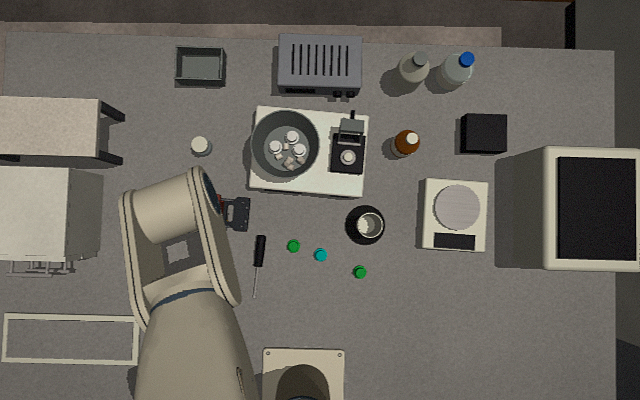

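Final views: the bowl holds the spacers and pieces (top 285,145). The guard is open, and the button is back up at about 102 mm. The cup is upright on the mat (365,225), the bystanders have not moved, and the arm is clear.

```bash
python3 -c "
from workcell import ctrl
print(ctrl.close_job())"
```

```text
the job is handed in; nothing more can be done
None
```

The finisher is loaded and started, and the job was handed in at about 50 s of the 210 s limit. No verdict is reported, so these are my own checks.

- **Spacers:** Three aluminium spacers were on the bench, and all three are in the bowl. I left the green and turquoise look-alikes alone.
- **Ceramic pieces:** I tipped the cup over the bowl and counted six pieces there, the most there can be. The cup looked empty afterwards.
- **Cup:** It stands upright on the mat, with its rim centre about 1 mm from the mat's centre by the average of the two cameras.
- **Guard and button:** I pushed the guard open by its tab, and it stays on its stop with nothing touching it. The button was pressed until the fingertips stopped about 6 mm down at 13 N, then released; its top is back at about 102 mm.
- **Jar, bottle and screwdriver:** They look unmoved in the last pictures, and the arm is clear of everything.

No check failed. The two cameras disagreed by 3–6 mm on positions, so I used their averages. The recognition networks missed the spacers and the button, so I located those from colour and depth instead.

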